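Stack the stop collars on the hand press spindle

ROBOT

A 6-joint arm with a two-finger parallel gripper is mounted at the origin on the work surface. World frame = base frame: x ahead of the robot, y to its left, z up, the work surface at z = 0. Lengths are in m, angles in rad, forces in N, time in s.
With the tool pointing down it reaches from about 0.25 to 0.725 m from the base axis. Payload 4 kg.
Tool frame: the origin (TCP) lies on the centre line of the jaws, within the pads' length; the fingertips stand 11 mm ahead of it and the grasp point (between the pads) lies 8 mm behind it (bot.nose_length is the distance from the TCP to the fingertips, in m); z points along the fingers, y is the direction in which the jaws open and shut (so a half turn about z gives the same grasp; the last joint's range is limited). The gripper opens to 85 mm and grips with 20 to 120 N. Pads are 22 mm wide; open, the fingers measure 114 mm over their backs; the gripper's body (76 mm by 85 mm) begins 54 mm behind the grasp point. The pads swing forward as they close: fully open they stand 13 mm farther back than shut.
Start: joints at [1.132, 0.241, 0.005, 1.335, 0, 1.571], TCP at [0.212, 0.453, 0.242] pointing down, gripper open.
Joint ranges: [-2.72, 2.72], [-1.05, 1.87], [-1.09, 1.28], [-1.99, 2.15], [-1.42, 1.44], [-3.14, 3.14]. Speed limits (rad/s): [2.79, 2.79, 3.14, 3.14, 3.14, 3.14].

INTERFACE

Orientations are given as a unit quaternion [x, y, z, w].
In Python, from workcell import bot gives the robot as it stands.
- The arm moves only by the tool play_rows, never from a script. Its argument "plan" is one flat list of numbers, 6 for each row, row after row: the shift along the tool's x, y, z in mm, then the turn, a rotation vector about the tool's x, y, z in rad. A call has 1 to 20 rows; each row shifts and turns the commanded pose from where the row before left it, along the tool's axes as they then stand; what a row does not reach is not made up. A row lasts 1/8 s, in which the tool goes at most 62.5 mm and 10.7 degrees, less where a joint would pass 70% of its speed; a pose out of reach is approached as far as the arm can. A call with a gripper value outside its range is refused whole. "hand" is the opening in per cent of the stroke, from 0 (shut) to 100 (fully open), set as the call begins (left out, the last holds). The fingers move at their own pace and stop on an object; the grip force is fixed at half the most. Time passes only in rows, so rows that do not move let the fingers close. It gives the time, the measured TCP pose, the force and the opening at its end, in the units of the state.
- bot.get_obs(): the state, without advancing time (a new reading comes with each control period).
- bot.camera(name): name is "side" or "top"; returns a dict with "frame" (400x640x3 uint8, blue, green, red), "range_z" (400x640 float32, m along the optical axis (not along the pixel's ray), 0 where there is no reading), "K" (3x3 intrinsics, pixels), "cam_to_world" (4x4, takes a point from camera to world coordinates). Camera axes: x right, y down, z forward; pixel columns grow to the right and rows downward; lengths in m; the calibration is good to about 2 mm. A picture is of the moment at which its call begins.
- bot.job_done(): hands the job in, once; it reports no verdict.
Trained networks look in the newest picture that a camera, given by its name, has taken for a name from the list of things; names that differ only in an ending like _2 or _b are one class to them, and where a whole thing is asked for, a point or a joint stands for the part that bears it (a point fixed in the world has none). Each returns a list of dicts, best first, with "p" (0 to 1); they miss things now and then, are a little off and sometimes report something else, mostly with a low value. They report only what shows in the picture. A call takes as long as a camera call. They do not tell look-alikes from the thing itself.
- bot.outline_of(query, camera): "mask" (400x640 bool, what is visible of it) and "point" ([row, column] in pixels, amid what is visible of it).
The state is a dict: "clock": time; "joint_pos": joint angles; "joint_vel": joint speeds; "tau": joint torques, N m; "eef_pos": TCP position; "tool_rot": TCP orientation; "ft_force": force on the tool from outside, world axes, zero at the start; "ft_torque": the same for the moment, N m; "grip_width": finger opening in m.
Only numpy, scipy, OpenCV 4.12 (cv2) and the standard library are available. Lean on these libraries where they do the work, as an engineer would, in place of code of your own. Each camera call takes 0.05 s, during which the arm holds its last target.

TASK

Set up the hand press's depth stop: thread the three steel collars one at a time onto the upright stop spindle, the widest first, then the middle one, then the narrowest on top, each lying flat and fully home on what is below it, and let go. The spindle stands off-centre on an eccentric bush clamped at an unknown angle, so feel for it and lower each collar gently, without ramming or dropping it: the press must never be loaded with more than 25 N. Leave everything else on the bench where it is.

Things in the scene. Friction and masses are not known exactly. Their poses are not given: they have to be found in the camera images.
- press: grey cast iron hand press, fixed, turned by up to 0.25 rad: bed plate 120 (x) x 300 (y) x 30 mm high; 70 mm square column, head (top at 280 mm), ram (to 310 mm) and lever (knob at 400 mm) on the bed's +y half, all 120 mm or more from the seat point in plan; origin at the centre of the bed's underside
- seat (a point): centre of the round brass eccentric bush (31 mm across) let in flush with the bed's top face (press frame 0, -100, 30 mm; z up). On the bush, with its axis 7 mm to one side of this point, stands the firm, bare steel spindle, upright, 12 mm diameter, rising 52 mm above the bed, flat end with 1.2 mm rounded rim. The bush is clamped at any angle, so towards which side is not measured
- wide_mid (a point): the widest collar: loose plain steel stop collar (flat ring), 60 mm outside diameter, 14 mm high, bore 14.6 mm, about 290 g, lying flat on the bench at the start; this point is its centre, half-way up (7 mm above its underside), z axis along the bore. The collars differ only in outside diameter and swap places between starts
- middle_mid (a point): the middle collar: loose plain steel stop collar (flat ring), 48 mm outside diameter, 14 mm high, bore 14.6 mm, about 185 g, lying flat on the bench at the start; this point is its centre, half-way up (7 mm above its underside), z axis along the bore. The collars differ only in outside diameter and swap places between starts
- narrow_mid (a point): the narrowest collar: loose plain steel stop collar (flat ring), 36 mm outside diameter, 14 mm high, bore 14.6 mm, about 97 g, lying flat on the bench at the start; this point is its centre, half-way up (7 mm above its underside), z axis along the bore. The collars differ only in outside diameter and swap places between starts
- wide: the same widest collar, origin at the centre of its underside
- middle: the same middle collar, origin at the centre of its underside
- narrow: the same narrowest collar, origin at the centre of its underside
- hammer: tack hammer with a red steel head and handle, about 270 mm long, lying beyond the press; origin at the centre of its underside; bystander
- tin: open round tin of brass turn buttons, 76 mm across, 30 mm high; origin at the centre of its underside; bystander
- sanding_block: grey rubber sanding block 65 x 110 x 35 mm; origin at the centre of its underside; bystander
- oak_corner: L-shaped oak frame corner, legs 130 mm long, 35 mm wide, 28 mm high; origin under the outer corner of the L; bystander
There are look-alikes about, which are no part of the job. Leave any red look-alike of the narrow alone. Leave any pink look-alike of the wide alone.

How it is judged:
By the outcome, as a careful person would: the job done as asked, in the order asked, and still so for the second after the job is handed in, with the robot touching nothing.
It also fails if it takes over 72 s, if anything falls off the work surface, if the arm or the gripper's body presses on something with over 40 N, if the wrist force passes 120 N, or if a joint passes its speed limit or range.

## Working session

There is one attempt and no reset: what is moved stays moved. The work goes in short steps, Python scripts to look and compute and a tool call to move; the robot and the scene stay as the last step left them, time stands still between calls to the robot, and variables do not carry over. Pictures are saved under pics/ and viewed, and the job is handed in when it is done.

Besides the shell and the picture viewer there is one more tool, called after "Call:" as name(argument=value, ...) on one line, values as JSON. play_rows: Moves the arm, as the interface text tells. Its arguments: {"type":"object","properties":{"plan":{"type":"array","items":{"type":"number"}},"hand":{"type":"number"}},"required":["plan"]}

```bash
ls; mkdir -p pics; cat > h.py <<'E'
import numpy as np, cv2
from workcell import bot
def grab(n):
    c=bot.camera(n); np.savez(f'{n}.npz',**{k:c[k] for k in('frame','range_z','K','cam_to_world')}); return c
def world(c):
    K=c['K'];z=c['range_z'];h,w=z.shape
    u,v=np.meshgrid(np.arange(w),np.arange(h))
    P=np.stack([(u-K[0,2])/K[0,0]*z,(v-K[1,2])/K[1,1]*z,z,np.ones_like(z)],-1)
    W=(P@c['cam_to_world'].T)[...,:3]; W[z<=0]=np.nan
    return W
E
python3 - <<'E'
from h import *
o=bot.get_obs(); print({k:np.round(v,3).tolist() for k,v in o.items()})
for n in('top','side'):
    c=grab(n); cv2.imwrite(f'pics/{n}0.png',c['frame']); print(c['K'].tolist(),np.round(c['cam_to_world'],3).tolist())
    for q in('wide','middle','narrow','press','seat','hammer','tin','sanding_block','oak_corner'):
        W=world(c)
        for r in bot.outline_of(q,n):
            m=r['mask']; p=W[m]; 
            print(n,q,round(r['p'],2),r['point'],m.sum(),np.round(np.nanmean(p,0),3),np.round(np.nanmin(p,0),3),np.round(np.nanmax(p,0),3))
E
```

```text
pics
{'clock': 0.0, 'joint_pos': [1.132, 0.241, 0.004, 1.335, -0.0, 1.571], 'joint_vel': [-0.003, -0.0, -0.0, -0.001, 0.001, 0.001], 'tau': [-0.001, -37.232, 25.241, 0.017, 0.0, -0.0], 'eef_pos': [0.212, 0.452, 0.241], 'tool_rot': [0.218, 0.976, -0.001, -0.0], 'ft_force': [0.781, 0.457, 0.383], 'ft_torque': [0.002, -0.02, -0.008], 'grip_width': 0.085}
[[433.9517717371078, 0.0, 324.3499545262843], [0.0, 433.9517717371078, 196.08740605049988], [0.0, 0.0, 1.0]] [[-0.014, -0.996, 0.09, 0.397], [-1.0, 0.013, -0.013, 0.017], [0.011, -0.09, -0.996, 1.369], [0.0, 0.0, 0.0, 1.0]]
top wide 0.55 [242.3, 410.0] 316 [ 0.377 -0.273  0.01 ] [ 0.347 -0.307 -0.009] [ 0.407 -0.243  0.02 ]
top wide 0.49 [209.1, 404.5] 253 [ 0.469 -0.262  0.012] [ 0.441 -0.29  -0.001] [ 0.498 -0.235  0.02 ]
top wide 0.28 [225.0, 356.4] 195 [ 0.424 -0.099  0.01 ] [ 0.4   -0.124 -0.011] [ 0.447 -0.075  0.02 ]
top middle 0.56 [227.9, 353.2] 143 [ 0.423 -0.099  0.012] [ 0.403 -0.12   0.004] [ 0.444 -0.079  0.02 ]
top narrow 0.41 [183.3, 367.5] 73 [ 0.568 -0.132  0.012] [ 0.553 -0.145 -0.007] [ 0.582 -0.116  0.019]
top narro
[... 1573 characters left out ...]
20.0, 249.7] 7026 [0.554 0.261 0.119] [ 0.472  0.081 -0.004] [0.876 0.692 0.354]
side seat 0.56 [121.4, 248.8] 7014 [0.554 0.261 0.118] [ 0.472  0.081 -0.001] [0.876 0.767 0.354]
side hammer 0.65 [143.3, 352.6] 935 [0.76  0.069 0.023] [0.666 0.03  0.   ] [0.94  0.12  0.035]
side tin 0.62 [234.6, 465.1] 957 [ 0.678 -0.316  0.016] [ 0.638 -0.355 -0.002] [ 0.741 -0.267  0.036]
side sanding_block 0.66 [178.3, 432.8] 1214 [ 0.76  -0.169  0.03 ] [ 0.724 -0.224 -0.003] [ 0.836 -0.088  0.042]
side sanding_block 0.66 [120.5, 250.6] 7085 [0.554 0.262 0.12 ] [ 0.472  0.081 -0.301] [1.319 1.27  0.354]
side oak_corner 0.81 [173.6, 147.2] 1284 [0.276 0.391 0.022] [ 0.198  0.334 -0.001] [0.383 0.48  0.036]
```

```bash
python3 - <<'E'
from h import *
t=np.load('top.npz')['frame'];s=np.load('side.npz')['frame']
cv2.imwrite('pics/topc.png',cv2.resize(t[100:300,180:440],None,fx=3,fy=3,interpolation=cv2.INTER_CUBIC))
cv2.imwrite('pics/sidec.png',cv2.resize(s[90:350,210:450],None,fx=2.3,fy=2.3,interpolation=cv2.INTER_CUBIC))
E
```

```text
(no output)
```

View pics/topc.png

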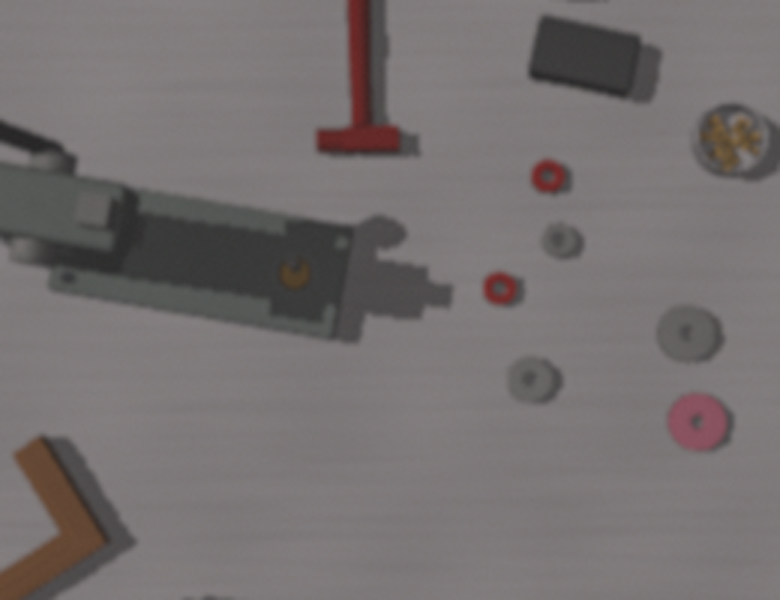

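View pics/sidec.png

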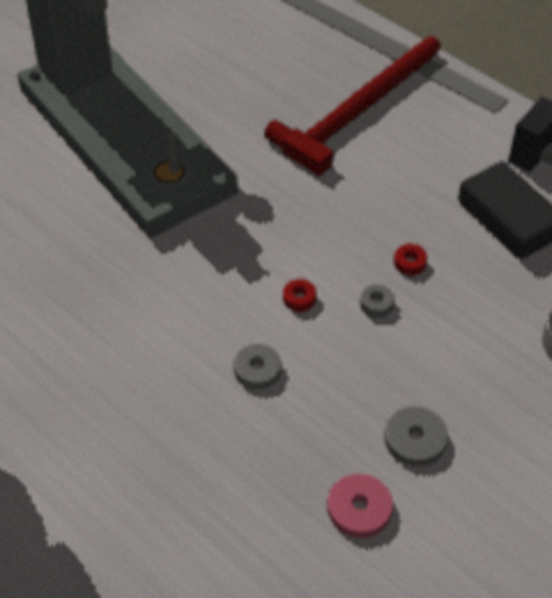

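View pics/side0.png

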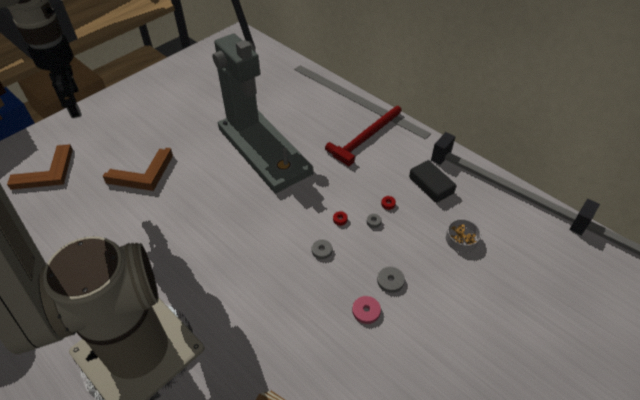

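The grey rings fit the description: wide at top px (404,209), middle (354,227), narrow (367,180). The pink ring (412,241) and the two red rings (363,158 and 346,195) are look-alikes. Next I'll measure the collars and spindle precisely.

```bash
cat > m.py <<'E'
from h import *
from scipy.optimize import least_squares
def circ(p,R):
    # fit disc of radius R by coverage: boundary hull
    h=cv2.convexHull(p.astype(np.float32))[:,0]
    f=lambda x:np.hypot(h[:,0]-x[0],h[:,1]-x[1])-x[2]
    r=least_squares(f,[*p.mean(0),R],loss='soft_l1',f_scale=.001); return r.x
E
python3 - <<'E'
from m import *
C={'wide':(.47,-.266,.03),'middle':(.423,-.1,.024),'narrow':(.569,-.133,.018)}
for n in('top','side'):
    c=dict(np.load(n+'.npz')); W=world(c)
    for k,(x,y,R) in C.items():
        d=np.hypot(W[...,0]-x,W[...,1]-y)
        m=(d<R+.012)&(W[...,2]>.008)&(W[...,2]<.022)
        q=W[m]; print(n,k,m.sum(),'mean',np.round(q.mean(0),4),'hull',np.round(circ(q[:,:2],R),4),'ztop',np.round(np.median(q[:,2]),4))
        t=(d<.15)&(W[...,2]<.006); print('  table z',np.round(np.nanmedian(W[t][:,2]),4))
    # press bed
    m=(abs(W[...,2]-.03)<.008)&(W[...,0]>.45)&(W[...,0]<.72)&(W[...,1]>.05)&(W[...,1]<.42)
    q=W[m]; r=cv2.minAreaRect((q[:,:2]*1000).astype(np.float32)); print(n,'bed',r,np.median(q[:,2]))
    m=(W[...,2]>.04)&(W[...,0]>.45)&(W[...,0]<.65)&(W[...,1]>.06)&(W[...,1]<.2)
    vs,us=np.where(m)
    for v,u in zip(vs,us): print('  sp',v,u,np.round(W[v,u],4),c['frame'][v,u])
    # brass colour
    f=c['frame'].astype(int); m=(f[...,2]-f[...,0]>25)&(f[...,1]-f[...,0]>8)&(W[...,0]>.45)&(W[...,0]<.65)&(W[...,1]>.06)&(W[...,1]<.2)
    q=W[m];print('brass',m.sum(),np.round(q.mean(0),4),np.round(circ(q[:,:2],.0155),4), np.argwhere(m).min(0),np.argwhere(m).max(0))
t=np.load('top.npz')['frame'];s=np.load('side.npz')['frame']
a=cv2.resize(t[165:215,250:310],None,fx=10,fy=10,interpolation=cv2.INTER_NEAREST)
cv2.imwrite('pics/seat_t.png',np.clip(a.astype(int)*2,0,255).astype(np.uint8))
a=cv2.resize(s[135:195,250:325],None,fx=8,fy=8,interpolation=cv2.INTER_NEAREST)
cv2.imwrite('pics/seat_s.png',np.clip(a.astype(int)*2,0,255).astype(np.uint8))
E
```

```text
top wide 244 mean [ 0.4696 -0.2636  0.0126] hull [ 0.4694 -0.2642  0.0291] ztop 0.0122
  table z -0.0019
top middle 156 mean [ 0.4238 -0.0989  0.0124] hull [ 0.4239 -0.0988  0.0229] ztop 0.012
  table z -0.0017
top narrow 81 mean [ 0.5691 -0.1321  0.0133] hull [ 0.5693 -0.1323  0.0168] ztop 0.0132
  table z -0.0017
top bed ((619.326904296875, 222.15611267089844), (314.285400390625, 255.5978240966797), 79.16156005859375) 0.02880530235169132
  sp 186 276 [0.5463 0.1447 0.0774] [60 61 63]
  sp 186 277 [0.546  0.1415 0.0795] [61 62 63]
  sp 186 278 [0.5462 0.1387 0.0776] [57 59 61]
  sp 187 276 [0.5427 0.1442 0.0826] [61 63 66]
  sp 187 277 [0.5427 0.1412 0.0825] [63 63 65]
  sp 187 278 [0.5426 0.1383 0.0824] [59 60 61]
  sp 187 279 [0.5434 0.1359 0.0754] [49 54 59]
  sp 188 276 [0.5395 0.1441 0.0842] [56 61 67]
  sp 188 277 [0.5395 0.1411 0.0843] [60 61 64]
  sp 188 278 [0.5397 0.1383 0.0821] [57 58 59]
  sp 188 279 [0.5408 0.1363 0.0716] [50 53 57]
  sp 189 276 [0.5374 0.1449 0.076 ] [51 63 73]
  sp 189 277 [0.5368 0.1414 0.0812] [52 58 63]
  sp 189 278 [0.5377 0.1392 0.073 ] [51 53 56
[... 3425 characters left out ...]
76] [40 45 44]
  sp 159 286 [0.546  0.1381 0.0485] [41 42 43]
  sp 159 287 [0.5475 0.136  0.0488] [34 36 38]
  sp 160 284 [0.542  0.1416 0.0453] [40 41 42]
  sp 160 285 [0.5433 0.1392 0.0461] [41 42 44]
  sp 160 286 [0.5435 0.1355 0.0485] [39 40 40]
  sp 160 287 [0.5479 0.1367 0.0445] [33 35 36]
  sp 161 284 [0.5413 0.141  0.0427] [38 39 41]
  sp 161 285 [0.5407 0.1364 0.0463] [38 41 42]
  sp 161 286 [0.5455 0.1382 0.0415] [37 39 39]
  sp 161 287 [0.5461 0.1349 0.0434] [32 36 37]
  sp 162 285 [0.5411 0.1372 0.0418] [39 40 40]
  sp 162 286 [0.5431 0.1357 0.0414] [36 39 38]
  sp 162 287 [0.5445 0.1334 0.042 ] [34 38 39]
brass 51 [0.5348 0.1421 0.0327] [0.5378 0.1425 0.0137] [161 278] [168 288]
```

View pics/seat_t.png

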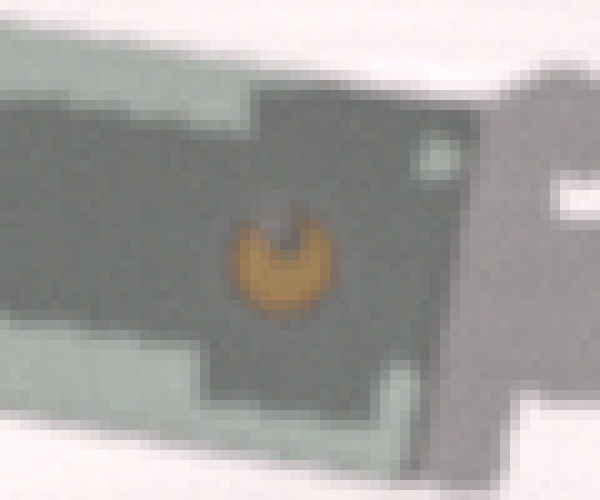

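View pics/seat_s.png

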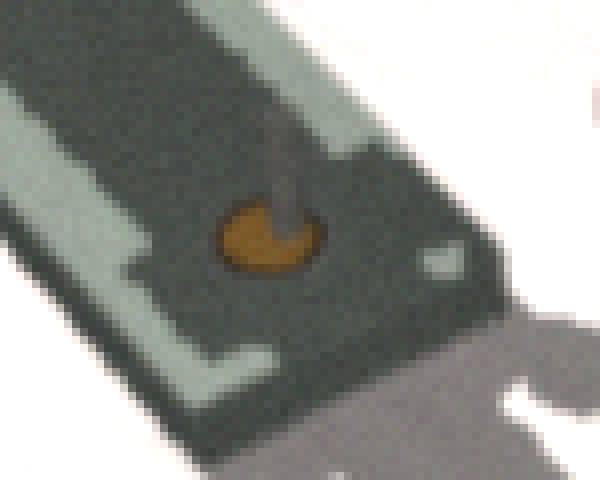

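```bash
cat >> m.py <<'E'
def ray(c,u,v,z):
    K=c['K'];T=c['cam_to_world'];d=T[:3,:3]@np.array([(u-K[0,2])/K[0,0],(v-K[1,2])/K[1,1],1]);o=T[:3,3]
    return o+d*(z-o[2])/d[2]
def proj(c,p):
    T=np.linalg.inv(c['cam_to_world']);q=T[:3,:3]@np.asarray(p)+T[:3,3];q=c['K']@q;return q[:2]/q[2]
def tool(R,d):
    from scipy.spatial.transform import Rotation as Ro
    return Ro.from_quat(R).inv().apply(d)
E
python3 - <<'E'
from m import *
print(bot.nose_length, [a for a in dir(bot) if a[0]!='_'])
for n,b in(('top',-.0018),('side',.0017)):
    c=dict(np.load(n+'.npz')); f=c['frame'].astype(int)
    print(n)
    if n=='top':
        print(' cap',ray(c,277.2,187.6,.082+b)); print(' bush',ray(c,277.9,191.2,.03+b))
    else:
        print(' cap',ray(c,285,149.2,.082+b),' base',ray(c,285.3,164.7,.03+b)); print(' bush',ray(c,283.3,164.3,.03+b))
    for k,(x,y,R) in {'wide':(.47,-.266,.03),'middle':(.425,-.1,.024),'narrow':(.57,-.133,.018)}.items():
        u,v=proj(c,[x,y,.014+b]); r=int(R*434/1.25*1.6)
        # best centre: match disc-projected polygon vs background by saturation? use grey darkness
        from scipy.optimize import minimize
        g=cv2.GaussianBlur(cv2.cvtColor(c['frame'],cv2.COLOR_BGR2GRAY),(0,0),.7).astype(np.float32)
        # bore centroid: darkest blob near centre
        gi=cv2.cvtColor(c['frame'],cv2.COLOR_BGR2GRAY).astype(float)
        uu,vv=np.meshgrid(np.arange(640),np.arange(400)); m=np.hypot(uu-u,vv-v)<5
        w=np.clip(np.median(gi[m])-gi-6,0,None)*m; print(' ',k,'bore px',(w*uu).sum()/w.sum(),(w*vv).sum()/w.sum(), ray(c,(w*uu).sum()/w.sum(),(w*vv).sum()/w.sum(),.011+b))
c=dict(np.load('side.npz'));W=world(c); q=W[90:125,55:90]; m=q[...,2]>.1; print('tip min z',np.sort(q[m][:,2])[:8], q[m].min(0),q[m].max(0))
E
```

```text
0.011 ['Unreachable', 'camera', 'get_obs', 'job_done', 'nose_length', 'outline_of']
top
 cap [0.54111574 0.140875   0.0802    ]
 bush [0.53565609 0.1437529  0.0282    ]
  wide bore px 408.14516129032256 210.29032258064515 [ 0.4719822  -0.26330193  0.0092    ]
  middle bore px 355.8333333333333 225.67261904761904 [ 0.4259906  -0.09764875  0.0092    ]
  narrow bore px 365.4226804123711 179.18556701030928 [ 0.57223202 -0.13102264  0.0092    ]
side
 cap [0.54518877 0.13816214 0.0837    ]  base [0.54139248 0.13720922 0.0317    ]
 bush [0.53883455 0.1419782  0.0317    ]
  wide bore px 390.46886446886447 276.989010989011 [ 0.47492543 -0.26344266  0.0127    ]
  middle bore px 321.13348588863465 246.9061784897025 [ 0.42833622 -0.09795806  0.0127    ]
  narrow bore px 373.32252252252255 218.45405405405404 [ 0.57462671 -0.13164979  0.0127    ]
tip min z [0.2463248  0.24658676 0.24730183 0.24730215 0.24731287 0.2473328
 0.24756651 0.24762394] [0.17266749 0.37938623 0.2463248 ] [0.24225595 0.49282758 0.3363565 ]
```

Call:
play_rows(plan=[-33.75, -33.7, 8, 0, 0, 0, -33.75, -33.7, 8, 0, 0, 0, -33.75, -33.7, 8, 0, 0, 0, -33.75, -33.7, 8, 0, 0, 0, -33.75, -33.7, 8, 0, 0, 0, -33.75, -33.7, 8, 0, 0, 0, -33.75, -33.7, 8, 0, 0, 0, -33.75, -33.7, 8, 0, 0, 0], hand=100)

```text
clock: 2.0
eef_pos: [0.3428, 0.0925, 0.1784]
tool_rot: [0.218, 0.976, 0.0, 0.001]
ft_force: [0.2, -0.1, 0.1]
grip_width: 0.0854
```

```bash
python3 - <<'E'
from m import *
o=bot.get_obs(); print({k:np.round(v,4).tolist() for k,v in o.items()})
print(tool(o['tool_rot'],np.array([.4713,-.265,.07])-o['eef_pos'])*1000)
E
```

```text
{'clock': 2.0, 'joint_pos': [0.2635, -0.004, -0.4502, 1.1232, 0.0, 0.702], 'joint_vel': [-1.0782, 0.0763, -0.098, -0.1837, -0.0005, -1.0648], 'tau': [4.2584, -24.5247, 22.7657, 0.6604, -0.0053, 0.8892], 'eef_pos': [0.3428, 0.0925, 0.1784], 'tool_rot': [0.2175, 0.9761, 0.0003, 0.0006], 'ft_force': [0.2123, -0.1017, 0.0842], 'ft_torque': [0.0169, 0.0113, 0.0186], 'grip_width': 0.0854}
[-267.98632731 -269.20338611  108.43563953]
```

Call:
play_rows(plan=[-33.75, -33.7, 13, 0, 0, 0, -33.75, -33.7, 13, 0, 0, 0, -33.75, -33.7, 13, 0, 0, 0, -33.75, -33.7, 13, 0, 0, 0, -33.75, -33.7, 13, 0, 0, 0, -33.75, -33.7, 13, 0, 0, 0, -33.75, -33.7, 13, 0, 0, 0, -33.75, -33.7, 13, 0, 0, 0, 0, 0, 0, 0, 0, 0, 0, 0, 0, 0, 0, 0])

```text
clock: 3.25
eef_pos: [0.4716, -0.2644, 0.074]
tool_rot: [0.218, 0.976, 0.0, -0.001]
ft_force: [0.6, -0.5, 0.3]
grip_width: 0.0854
```

```bash
cat > st.py <<'E'
from m import *
import sys
o=bot.get_obs(); print('t',round(o['clock'],2),'pos',np.round(o['eef_pos'],4),'F',np.round(o['ft_force'],1),'w',round(o['grip_width'],4))
if len(sys.argv)>3: print(np.round(tool(o['tool_rot'],np.array([float(a) for a in sys.argv[1:4]])-o['eef_pos'])*1000,1))
E
python3 st.py .4713 -.265 .0075
python3 - <<'E'
from m import *
c=grab('side'); cv2.imwrite('pics/s1.png',cv2.resize(c['frame'][170:350,270:480],None,fx=3,fy=3))
E
```

```text
t 3.25 pos [ 0.4716 -0.2644  0.074 ] F [ 0.6 -0.5  0.3] w 0.0854
[-0.1 -0.7 66.5]
```

View pics/s1.png

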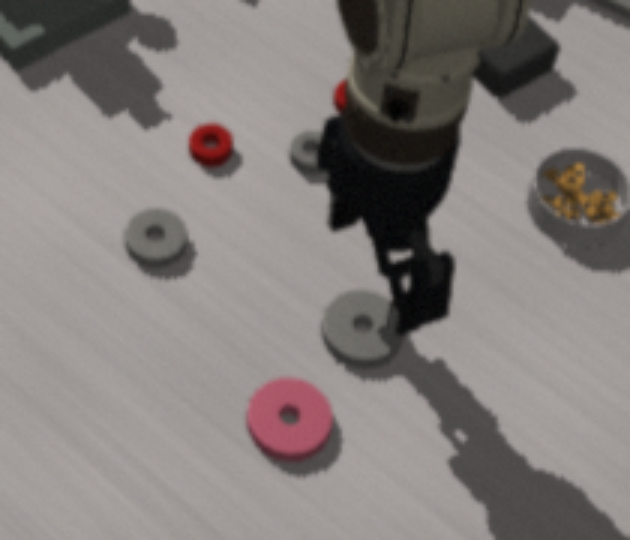

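The open gripper is straddling the grey wide collar at side px (391,277), clear of the pink one. Descending now.

Call:
play_rows(plan=[0, -0.7, 30, 0, 0, 0, 0, 0, 20, 0, 0, 0, 0, 0, 10, 0, 0, 0, 0, 0, 6, 0, 0, 0, 0, 0, 0, 0, 0, 0])

```text
clock: 3.92
eef_pos: [0.4721, -0.2653, 0.0086]
tool_rot: [0.217, 0.976, -0.0, 0.0]
ft_force: [0.0, -0.5, 0.1]
grip_width: 0.0853
```

Call:
play_rows(plan=[0, 0, 0, 0, 0, 0, 0, 0, 0, 0, 0, 0, 0, 0, 0, 0, 0, 0, 0, 0, 0, 0, 0, 0], hand=50)

```text
clock: 4.42
eef_pos: [0.4725, -0.2661, 0.0099]
tool_rot: [0.218, 0.976, -0.0, 0.001]
ft_force: [-2.0, 0.8, 7.4]
grip_width: 0.0573
```

Call:
play_rows(plan=[0, 0, -10, 0, 0, 0, 0, 0, -20, 0, 0, 0, 0, 0, -30, 0, 0, 0, 0, 0, -40, 0, 0, 0, 0, 0, 0, 0, 0, 0])

```text
clock: 5.05
eef_pos: [0.4743, -0.2669, 0.1118]
tool_rot: [0.218, 0.976, -0.001, 0.004]
ft_force: [0.5, 0.1, -4.1]
grip_width: 0.0574
```

```bash
python3 st.py .543 .1395 .120
python3 - <<'E'
from m import *
c=grab('side'); cv2.imwrite('pics/s2.png',cv2.resize(c['frame'][170:350,270:480],None,fx=3,fy=3))
E
```

```text
t 5.05 pos [ 0.4743 -0.2669  0.1118] F [ 0.5  0.1 -4.1] w 0.0574
[110.4 397.1  -9.2]
```

View pics/s2.png

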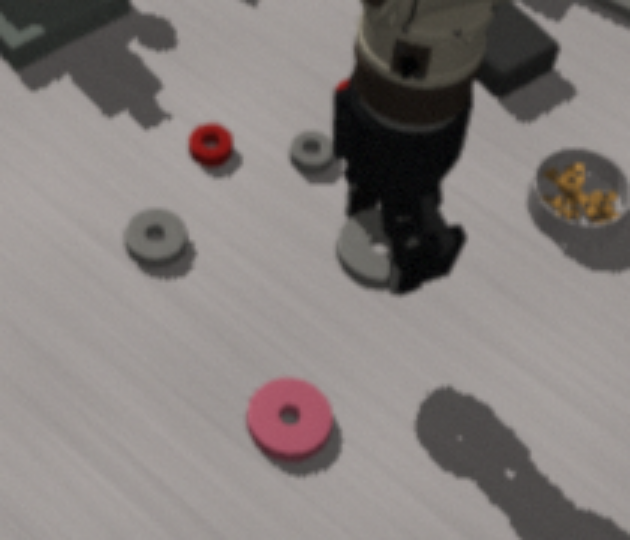

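```bash
python3 - <<'E'
from m import *
c=grab('side'); W=world(c); f=c['frame'].astype(int)
g=f.mean(-1)
o=bot.get_obs(); e=o['eef_pos']; print(e,o['ft_force'])
d=np.hypot(W[...,0]-e[0],W[...,1]-e[1])
m=(d<.04)&(W[...,2]>.08)&(W[...,2]<.14)&(g>65)
print(m.sum()); q=W[m]; print(np.percentile(q[:,2],[5,25,50,75,95]), q.min(0),q.max(0))
z=np.median(q[:,2]); t=q[abs(q[:,2]-z)<.006]
A=np.c_[t[:,:2]-t[:,:2].mean(0),np.ones(len(t))]; print('plane',np.linalg.lstsq(A,t[:,2],rcond=None)[0])
v,u=np.where(m); print(u.min(),u.max(),v.min(),v.max())
cv2.imwrite('pics/s3.png',cv2.resize(c['frame'][230:275,370:435],None,fx=10,fy=10,interpolation=cv2.INTER_CUBIC))
c=grab('top'); W=world(c); u,v=proj(c,e).astype(int); cv2.imwrite('pics/t3.png',cv2.resize(c['frame'][v-40:v+40,u-50:u+50],None,fx=6,fy=6,interpolation=cv2.INTER_CUBIC))
E
```

```text
[ 0.47163008 -0.2654228   0.10806749] [-0.17669578 -0.58658439 -4.23943953]
250
[0.10949111 0.11339586 0.11456894 0.11591075 0.11759636] [ 0.44329035 -0.29524019  0.09901202] [ 0.48200097 -0.2279792   0.1362316 ]
plane [ 0.02255074 -0.00157016  0.11471594]
381 401 233 268
```

View pics/s3.png

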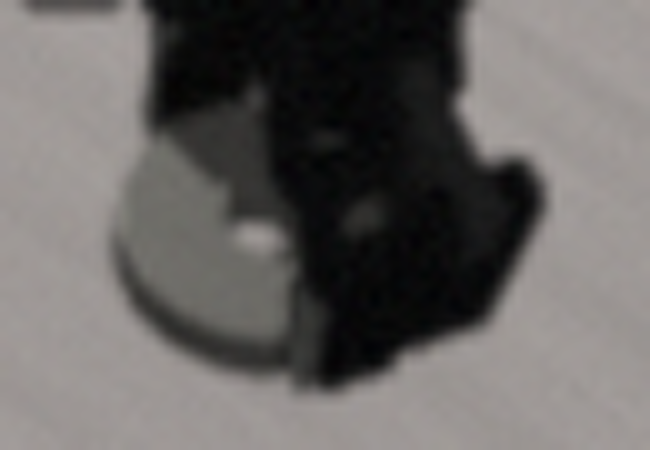

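View pics/t3.png

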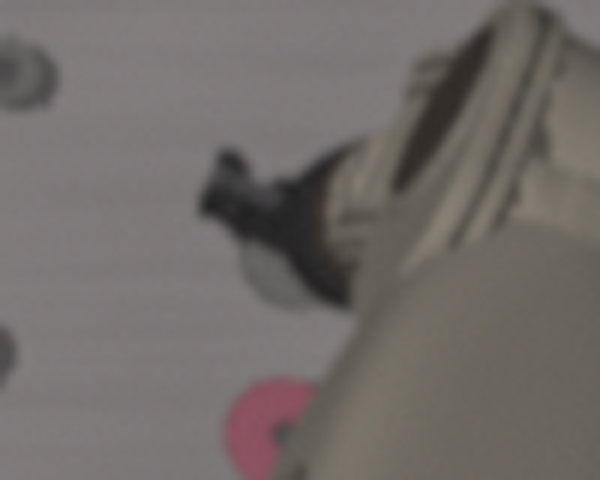

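```bash
cat > off.py <<'E'
from m import *
from scipy.spatial.transform import Rotation as Ro
from scipy.optimize import minimize
def silh(c,ctr,R,ztop,h=.014,S=8,win=None):
    a=np.linspace(0,2*np.pi,72); v0,v1,u0,u1=win
    pts=np.array([proj(c,[ctr[0]+R*np.cos(t),ctr[1]+R*np.sin(t),z]) for z in(ztop,ztop-h) for t in a])
    hl=cv2.convexHull(pts.astype(np.float32))[:,0]
    p=((hl-[u0,v0]+.5)*S-.5); im=np.zeros(((v1-v0)*S,(u1-u0)*S),np.float32)
    cv2.fillPoly(im,[np.round(p*16).astype(np.int32)],1.,shift=4)
    return cv2.resize(im,(u1-u0,v1-v0),interpolation=cv2.INTER_AREA)
def fit(c,ctr0,R,ztop,win,ignore=None,bg=None):
    v0,v1,u0,u1=win; g=c['frame'][v0:v1,u0:u1].astype(float).mean(-1)
    def cost(x):
        s=cv2.GaussianBlur(silh(c,ctr0+x,R,ztop,win=win),(0,0),.6); k=np.ones_like(g,bool) if ignore is None else ~ignore[v0:v1,u0:u1]
        b=(g>(bg or 130)); obs=np.clip((145-g)/30,0,1)
        return ((s-obs)[k]**2).sum()
    best=min(((cost(np.array([i,j])*.001),i,j) for i in np.arange(-6,6.1,1) for j in np.arange(-6,6.1,1)))
    r=minimize(cost,np.array(best[1:])*.001,method='Nelder-Mead',options=dict(initial_simplex=np.array(best[1:])*.001+np.array([[0,0],[.001,0],[0,.001]])))
    return r.x,r.fun
E
python3 - <<'E'
from off import *
c=dict(np.load('side.npz'));g=c['frame'].astype(float).mean(-1)
print(np.round(g[252:272:2,376:402]).astype(int))
e=bot.get_obs()['eef_pos']; ctr=np.array([e[0],e[1]])
print(e,proj(c,[*ctr,.1148]))
ig=np.zeros((400,640),bool); ig[:,399:]=1; ig[:248]=1
for zt in (.1135,.1148,.116):
    x,f=fit(c,ctr,.03,zt,(246,275,374,402),ig); print(zt,'centre(side)-tcp mm',x*1000,f,'tool',tool(bot.get_obs()['tool_rot'],[*x,0])*1000)
E
```

```text
[[153 151 152 152 145 125 120 109 108 108 108 106 108 108 106 103  93  92
  113 113 106  86  52  35  15  13]
 [148 152 151 149 137 101  99 109 109 111 109 108 107 106 107 107 108 117
  131 138 138 120  92  48  20  10]
 [152 153 150 149 142 106  76  92 111 108 109 109 109 109 107 105 106 106
  106 107 105  99  85  69  25  12]
 [154 152 155 156 149 134  86  65  81  98 107 109 108 107 108 108 107 106
  105 105 105 105  91  49  30  17]
 [154 153 152 155 153 151 131  82  55  60  73  93 105 105 106 107 107 108
  105 106 106 102  86  51  51  41]
 [154 155 152 151 154 154 153 143 117  79  52  49  59  67  83  92 100 103
  104 104 104  99  82  52  53  50]
 [151 154 151 155 154 153 150 152 152 146 122  93  67  54  49  50  52  56
   59  61  67  59  49  54  54  45]
 [154 153 152 151 151 153 153 153 153 152 153 149 145 133 115  94  77  66
   59  57  54  54  51  58  52  39]
 [155 153 155 154 154 152 151 151 153 154 154 152 151 153 154 154 150 147
  143 134 133 136 132  95  76  75]
 [152 151 151 153 153 154 153 152 154 152 153 153 150 154 150 153 151 153
  154 151 151 150 151 148 147 148]]
[ 0.47090315 -0.26500499  0.10706615] [394.96372747 251.99658101]
0.1135 centre(side)-tcp mm [ 3.16230392 -0.19974518] 6.023131105491892 tool [-2.94748877  1.16289621 -0.00682602]
0.1148 centre(side)-tcp mm [ 2.38891602 -0.66003418] 6.043464817941773 tool [-2.44297756  0.41760287 -0.00577231]
0.116 centre(side)-tcp mm [ 1.72497559 -1.06182861] 6.049790856897776 tool [-2.0126864  -0.22823331 -0.00487575]
```

Call:
play_rows(plan=[6, 22, -5, 0, 0, 0, 12, 45, -5, 0, 0, 0, 12, 45, -5, 0, 0, 0, 12, 45, 0, 0, 0, 0, 12, 45, 0, 0, 0, 0, 12, 45, 0, 0, 0, 0, 12, 45, 0, 0, 0, 0, 12, 45, 0, 0, 0, 0, 10, 36, 0, 0, 0, 0, 6.5, 23, 0, 0, 0, 0, 0, 0, 0, 0, 0, 0, 0, 0, 0, 0, 0, 0])

```text
clock: 6.7
eef_pos: [0.5425, 0.1375, 0.1217]
tool_rot: [0.218, 0.976, -0.001, -0.002]
ft_force: [-0.6, -0.2, -3.2]
grip_width: 0.0575
```

```bash

python3 - <<'E'
from off import *
c=grab('side');g=c['frame'].astype(float).mean(-1)
cv2.imwrite('pics/s4.png',cv2.resize(c['frame'][110:190,240:340],None,fx=7,fy=7,interpolation=cv2.INTER_CUBIC))
E
python3 st.py .543 .139 .096
```

```text
t 6.75 pos [0.5427 0.1372 0.122 ] F [ 0.1 -0.8 -3.4] w 0.0575
[ 0.5  1.8 26. ]
```

View pics/s4.png

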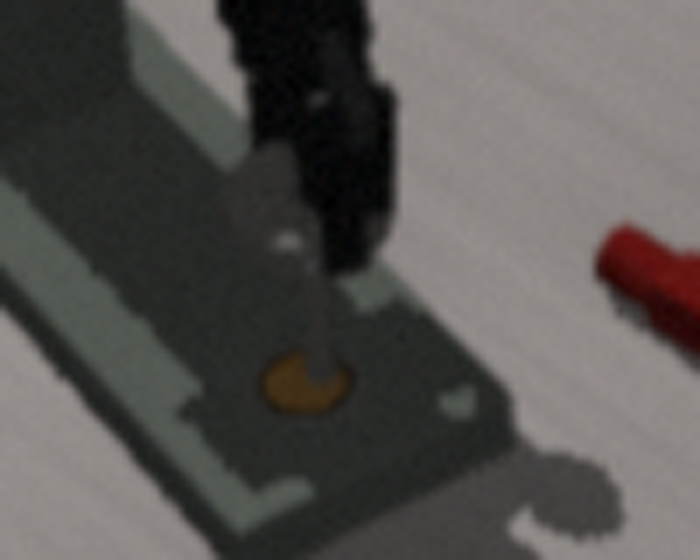

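The wide collar hangs just above the spindle, whose foot is at about side px (286,163). I'll lower it to just above the tip, then feel.

Call:
play_rows(plan=[0.5, 1.8, 8, 0, 0, 0, 0, 0, 8, 0, 0, 0, 0, 0, 6, 0, 0, 0, 0, 0, 2, 0, 0, 0, 0, 0, 0, 0, 0, 0])

```text
clock: 7.38
eef_pos: [0.544, 0.14, 0.0992]
tool_rot: [0.218, 0.976, -0.0, -0.0]
ft_force: [-0.1, 0.1, -2.8]
grip_width: 0.0575
```

Call:
play_rows(plan=[0, 0, 1, 0, 0, 0, 0, 0, 1, 0, 0, 0, 0, 0, 1, 0, 0, 0, 0, 0, 1, 0, 0, 0])

```text
clock: 7.88
eef_pos: [0.544, 0.1401, 0.0953]
tool_rot: [0.218, 0.976, 0.0, 0.0]
ft_force: [0.2, -0.0, -3.0]
grip_width: 0.0575
```

Call:
play_rows(plan=[0, 0, 1, 0, 0, 0, 0, 0, 1, 0, 0, 0])

```text
clock: 8.12
eef_pos: [0.544, 0.14, 0.0932]
tool_rot: [0.218, 0.976, -0.0, -0.0]
ft_force: [-1.1, -0.5, -3.4]
grip_width: 0.0571
```

Call:
play_rows(plan=[0, 0, 0.5, 0, 0, 0, 0, 0, 0.5, 0, 0, 0])

```text
clock: 8.38
eef_pos: [0.5441, 0.1401, 0.0923]
tool_rot: [0.218, 0.976, -0.0, 0.0]
ft_force: [0.3, 0.7, -3.2]
grip_width: 0.0571
```

Call:
play_rows(plan=[0, 0, 0.5, 0, 0, 0, 0, 0, 0.5, 0, 0, 0])

```text
clock: 8.62
eef_pos: [0.5441, 0.14, 0.0913]
tool_rot: [0.218, 0.976, 0.0, 0.0]
ft_force: [0.3, -0.2, -3.4]
grip_width: 0.0573
```

Call:
play_rows(plan=[0, 0, 0.5, 0, 0, 0])

```text
clock: 8.75
eef_pos: [0.544, 0.1401, 0.0908]
tool_rot: [0.218, 0.976, 0.0, -0.0]
ft_force: [0.7, 0.1, -2.7]
grip_width: 0.0572
```

Call:
play_rows(plan=[0, 0, 0.5, 0, 0, 0, 0, 0, 0.5, 0, 0, 0])

```text
clock: 9.0
eef_pos: [0.544, 0.14, 0.0898]
tool_rot: [0.218, 0.976, 0.0, 0.0]
ft_force: [-0.2, 0.6, -3.2]
grip_width: 0.057
```

Call:
play_rows(plan=[0, 0, 0.5, 0, 0, 0, 0, 0, 0.5, 0, 0, 0])

```text
clock: 9.25
eef_pos: [0.544, 0.14, 0.0888]
tool_rot: [0.218, 0.976, -0.0, 0.0]
ft_force: [-0.4, 0.3, -3.0]
grip_width: 0.0573
```

Call:
play_rows(plan=[0, 0, 0.5, 0, 0, 0, 0, 0, 0.5, 0, 0, 0])

```text
clock: 9.5
eef_pos: [0.544, 0.14, 0.0878]
tool_rot: [0.218, 0.976, -0.0, -0.0]
ft_force: [-0.0, -0.4, -3.2]
grip_width: 0.0576
```

```bash
python3 - <<'E'
from off import *
c=grab('side')
cv2.imwrite('pics/s5.png',np.clip(cv2.resize(c['frame'][125:185,250:320],None,fx=10,fy=10,interpolation=cv2.INTER_CUBIC).astype(int)*2,0,255).astype(np.uint8))
E
python3 st.py
```

```text
t 9.55 pos [0.544  0.14   0.0877] F [-0.2 -0.9 -3. ] w 0.0573
```

View pics/s5.png

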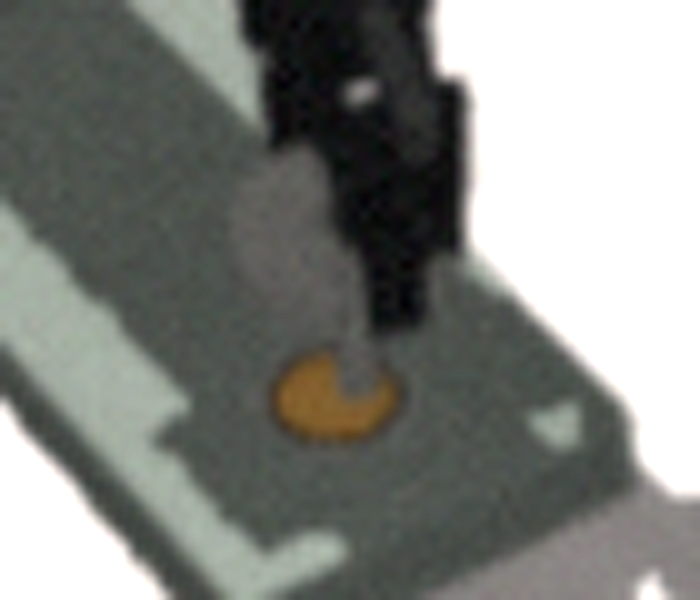

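Call:
play_rows(plan=[0, 0, 1, 0, 0, 0, 0, 0, 2, 0, 0, 0, 0, 0, 2, 0, 0, 0])

```text
clock: 9.93
eef_pos: [0.544, 0.14, 0.0826]
tool_rot: [0.218, 0.976, -0.0, -0.0]
ft_force: [0.2, 0.0, -3.2]
grip_width: 0.0575
```

Call:
play_rows(plan=[0, 0, 2.5, 0, 0, 0, 0, 0, 2.5, 0, 0, 0, 0, 0, 2.5, 0, 0, 0, 0, 0, 2.5, 0, 0, 0])

```text
clock: 10.42
eef_pos: [0.544, 0.14, 0.0726]
tool_rot: [0.218, 0.976, -0.0, -0.0]
ft_force: [0.6, -0.6, -3.9]
grip_width: 0.0573
```

Call:
play_rows(plan=[0, 0, 3, 0, 0, 0, 0, 0, 3, 0, 0, 0, 0, 0, 3, 0, 0, 0, 0, 0, 3, 0, 0, 0, 0, 0, 2, 0, 0, 0, 0, 0, 2, 0, 0, 0])

```text
clock: 11.18
eef_pos: [0.5441, 0.14, 0.0567]
tool_rot: [0.218, 0.976, 0.0, 0.0]
ft_force: [-0.3, -1.3, -2.9]
grip_width: 0.0575
```

Call:
play_rows(plan=[0, 0, 3, 0, 0, 0, 0, 0, 3, 0, 0, 0, 0, 0, 2, 0, 0, 0, 0, 0, 2, 0, 0, 0, 0, 0, 1, 0, 0, 0, 0, 0, 1, 0, 0, 0])

```text
clock: 11.92
eef_pos: [0.5441, 0.14, 0.0448]
tool_rot: [0.218, 0.976, 0.0, 0.0]
ft_force: [0.2, 0.5, -3.2]
grip_width: 0.0573
```

Call:
play_rows(plan=[0, 0, 1, 0, 0, 0, 0, 0, 0.5, 0, 0, 0])

```text
clock: 12.18
eef_pos: [0.544, 0.14, 0.0433]
tool_rot: [0.218, 0.976, 0.0, 0.0]
ft_force: [0.1, -0.4, -2.3]
grip_width: 0.0574
```

Call:
play_rows(plan=[0, 0, 0.5, 0, 0, 0, 0, 0, 0.5, 0, 0, 0])

```text
clock: 12.42
eef_pos: [0.544, 0.14, 0.0423]
tool_rot: [0.218, 0.976, 0.0, 0.0]
ft_force: [0.5, -0.5, -3.5]
grip_width: 0.0575
```

Call:
play_rows(plan=[0, 0, 0.5, 0, 0, 0])

```text
clock: 12.55
eef_pos: [0.544, 0.14, 0.0418]
tool_rot: [0.218, 0.976, 0.0, 0.0]
ft_force: [-0.2, 0.3, -2.6]
grip_width: 0.0573
```

Call:
play_rows(plan=[0, 0, 0.5, 0, 0, 0])

```text
clock: 12.68
eef_pos: [0.544, 0.14, 0.0413]
tool_rot: [0.218, 0.976, 0.0, 0.0]
ft_force: [1.3, 0.4, -2.9]
grip_width: 0.0573
```

Call:
play_rows(plan=[0, 0, 0.5, 0, 0, 0])

```text
clock: 12.8
eef_pos: [0.544, 0.14, 0.0408]
tool_rot: [0.218, 0.976, -0.0, 0.0]
ft_force: [-0.4, -0.3, -3.6]
grip_width: 0.0572
```

Call:
play_rows(plan=[0, 0, 0.3, 0, 0, 0])

```text
clock: 12.92
eef_pos: [0.544, 0.14, 0.0405]
tool_rot: [0.218, 0.976, 0.0, -0.0]
ft_force: [-1.0, 0.1, -2.8]
grip_width: 0.0571
```

Call:
play_rows(plan=[0, 0, 0.3, 0, 0, 0])

```text
clock: 13.05
eef_pos: [0.544, 0.14, 0.0402]
tool_rot: [0.218, 0.976, 0.0, 0.0]
ft_force: [0.6, -0.5, -3.0]
grip_width: 0.0575
```

Call:
play_rows(plan=[0, 0, 0.4, 0, 0, 0])

```text
clock: 13.18
eef_pos: [0.544, 0.1401, 0.04]
tool_rot: [0.218, 0.976, 0.0, 0.0]
ft_force: [-1.6, 0.4, -0.1]
grip_width: 0.0577
```

Call:
play_rows(plan=[0, 0, 0.4, 0, 0, 0])

```text
clock: 13.3
eef_pos: [0.5441, 0.1401, 0.04]
tool_rot: [0.218, 0.976, 0.0, 0.0]
ft_force: [-2.5, -0.5, 4.4]
grip_width: 0.0574
```

Call:
play_rows(plan=[0, 0, 0.4, 0, 0, 0])

```text
clock: 13.42
eef_pos: [0.5441, 0.14, 0.04]
tool_rot: [0.218, 0.976, 0.0, 0.0]
ft_force: [-3.9, -0.9, 8.5]
grip_width: 0.0573
```

Seated: resistance came at TCP z = 0.0400, exactly the height expected for the bed. I'll ease off, then release.

Call:
play_rows(plan=[0, 0, -0.7, 0, 0, 0])

```text
clock: 13.55
eef_pos: [0.5441, 0.14, 0.04]
tool_rot: [0.218, 0.976, 0.0, 0.0]
ft_force: [0.1, -0.1, -0.3]
grip_width: 0.0575
```

Call:
play_rows(plan=[0, 0, 0, 0, 0, 0, 0, 0, 0, 0, 0, 0, 0, 0, 0, 0, 0, 0], hand=95)

```text
clock: 13.92
eef_pos: [0.5443, 0.1401, 0.0397]
tool_rot: [0.218, 0.976, 0.0, 0.0]
ft_force: [0.2, 0.5, -0.3]
grip_width: 0.0814
```

Call:
play_rows(plan=[0, 0, -10, 0, 0, 0, 0, 0, -30, 0, 0, 0, 0, 0, -40, 0, 0, 0, 0, 0, -20, 0, 0, 0])

```text
clock: 14.42
eef_pos: [0.5454, 0.1404, 0.143]
tool_rot: [0.218, 0.976, 0.001, 0.002]
ft_force: [0.5, 0.1, -0.2]
grip_width: 0.0813
```

```bash
python3 - <<'E'
from off import *
c=grab('side');W=world(c)
cv2.imwrite('pics/s6.png',np.clip(cv2.resize(c['frame'][115:185,240:320],None,fx=8,fy=8,interpolation=cv2.INTER_CUBIC).astype(int)*2,0,255).astype(np.uint8))
d=np.hypot(W[...,0]-.546,W[...,1]-.139); m=(d<.027)&(W[...,2]>.035)&(W[...,2]<.055)&(d>.011); q=W[m]; print(len(q),np.percentile(q[:,2],[10,50,90]))
A=np.c_[q[:,:2]-q[:,:2].mean(0),np.ones(len(q))]; print(np.linalg.lstsq(A,q[:,2],rcond=None)[0])
E
python3 st.py .4255 -.1 .06
```

```text
198 [0.04293603 0.04564829 0.04816852]
[0.02433536 0.02034193 0.04559281]
t 14.47 pos [0.5465 0.1407 0.1452] F [1.1 0.3 2.1] w 0.0813
[   7.8 -269.7   83.8]
```

View pics/s6.png

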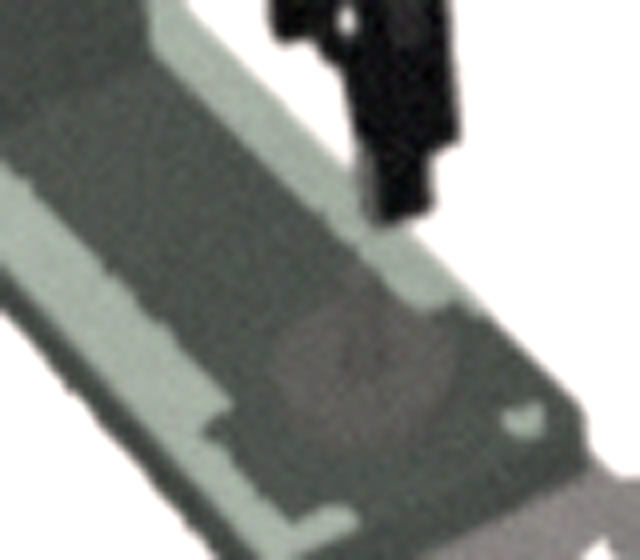

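Wide lies flat on the bed (side px ~(285,161), top face at 44 mm). Next I'll go to the grey middle collar at side px (321,250).

Call:
play_rows(plan=[1, -20, 0, 0, 0, 0, 1, -40, 0, 0, 0, 0, 1, -45, 5, 0, 0, 0, 1, -45, 15, 0, 0, 0, 1, -45, 25, 0, 0, 0, 1, -45, 20, 0, 0, 0, 1, -29, 15, 0, 0, 0, 0, 0, 0, 0, 0, 0, 0, 0, 0, 0, 0, 0], hand=95)

```text
clock: 15.6
eef_pos: [0.4242, -0.1003, 0.0601]
tool_rot: [0.218, 0.976, 0.0, 0.001]
ft_force: [-0.5, 0.6, -0.5]
grip_width: 0.0809
```

```bash
python3 - <<'E'
from off import *
c=grab('side')
cv2.imwrite('pics/s7.png',cv2.resize(c['frame'][190:300,260:400],None,fx=5,fy=5,interpolation=cv2.INTER_CUBIC))
E
python3 st.py .4257 -.1 .009
```

```text
t 15.65 pos [ 0.4246 -0.1001  0.0604] F [-0.3  0.9 -0.1] w 0.0809
[-0.9  0.5 51.4]
```

View pics/s7.png

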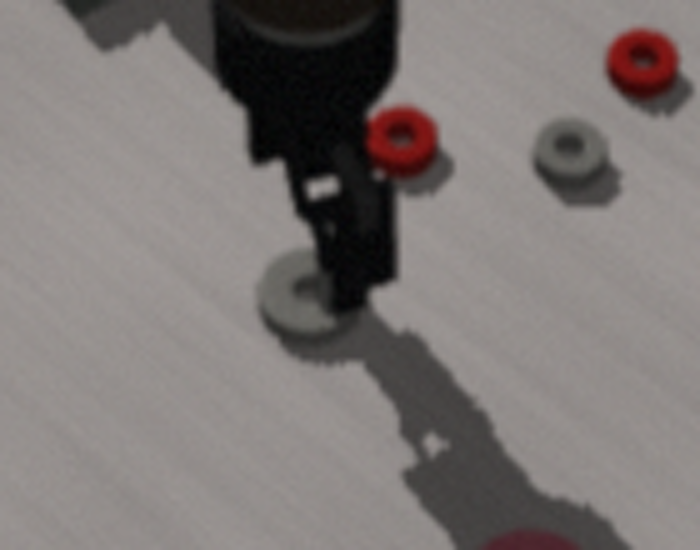

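Call:
play_rows(plan=[-0.9, 0.5, 25, 0, 0, 0, 0, 0, 15, 0, 0, 0, 0, 0, 6, 0, 0, 0, 0, 0, 2.4, 0, 0, 0, 0, 0, 0, 0, 0, 0])

```text
clock: 16.27
eef_pos: [0.425, -0.1003, 0.0117]
tool_rot: [0.217, 0.976, 0.0, 0.0]
ft_force: [0.4, 0.1, -0.8]
grip_width: 0.0811
```

Call:
play_rows(plan=[0, 0, 0, 0, 0, 0, 0, 0, 0, 0, 0, 0, 0, 0, 0, 0, 0, 0, 0, 0, 0, 0, 0, 0, 0, 0, 0, 0, 0, 0], hand=40)

```text
clock: 16.9
eef_pos: [0.4248, -0.1005, 0.0123]
tool_rot: [0.218, 0.976, 0.0, 0.001]
ft_force: [-1.1, 1.3, 7.6]
grip_width: 0.0449
```

Call:
play_rows(plan=[0, 0, -10, 0, 0, 0, 0, 0, -30, 0, 0, 0, 0, 0, -40, 0, 0, 0, 0, 0, -20, 0, 0, 0, 0, 0, 0, 0, 0, 0, 0, 0, 0, 0, 0, 0])

```text
clock: 17.65
eef_pos: [0.4237, -0.1003, 0.1106]
tool_rot: [0.218, 0.976, 0.0, -0.001]
ft_force: [-0.5, 0.7, -2.0]
grip_width: 0.0449
```

```bash
python3 - <<'E'
from off import *
o=bot.get_obs();e=o['eef_pos'];c=grab('side');g=c['frame'].astype(float).mean(-1)
u,v=proj(c,[e[0],e[1],e[2]]).astype(int);print(e,u,v)
np.set_printoptions(linewidth=200)
print(np.round(g[v-14:v+16:2,u-18:u+14]).astype(int))
cv2.imwrite('pics/s8.png',cv2.resize(c['frame'][v-30:v+30,u-40:u+40],None,fx=9,fy=9,interpolation=cv2.INTER_CUBIC))
W=world(c);q=W[v-12:v+14,u-16:u+2]; gg=g[v-12:v+14,u-16:u+2]; m=(gg>90)&(q[...,2]>e[2]-.02);q=q[m];print(m.sum(),np.percentile(q[:,2],[10,50,90]))
t=q[abs(q[:,2]-np.median(q[:,2]))<.005];A=np.c_[t[:,:2]-t[:,:2].mean(0),np.ones(len(t))]; print('plane',np.linalg.lstsq(A,t[:,2],rcond=None)[0])
E
python3 st.py .544 .14 .12
```

```text
[ 0.42365603 -0.10028941  0.11057023] 320 222
[[141 135 116 104  80  87 111 123 133 101  38   7  10   5  11   9   7   4  10   9   8   8  10   9  14  19  21  24  22  19  23  77]
 [144 144 144 141 140 142 146 142 139 103  36   7   6   5   6   5  12   6  11   9   8   9   4   1  11  19  23  24  26  23  26  59]
 [146 145 142 143 146 144 143 142 137 102  36   9   7  10   7  10  12   8   9  11   8   5   6   9   9  18  22  23  22  22  27  52]
 [144 146 149 147 146 145 143 143 137 111  48  16  11  24  25  14   9  12   8  11  11   7   7   5   9  11  16  19  24  21  25  24]
 [146 144 146 145 146 146 146 146 145 136 102  75  70  51  44  36  20  13   7  11   7  13  13  11   8   8  13  12  17  24  22  27]
 [142 144 145 144 145 146 148 146 145 130 107 100  98  86  54  45  42  26   7  12  11  28  33  19   9  11   8  12  13  22  24  23]
 [145 143 145 145 143 142 142 141 126 109 102 100  98  98  89  67  48  36  13   6   7  14  16   9   9  11   9   6   9  18  20  20]
 [145 144 143 143 143 145 144 141 128 104 102 101 100  98  96  85  64  61  22  12   8   9   3   9   8   7   8  10   8  13  17  15]
 [147 
[... 378 characters left out ...]
 58  75]
 [145 144 145 146 146 146 143 142 144 134 110  72  47  46  50  57  63  60  48  50  42  15   8   9   5   7   9  17  62 121 142 144]
 [144 145 142 144 144 146 144 142 145 144 143 135 120  98  73  63  53  49  42  47  42  18  11   8   6   5  15  32  80 136 146 145]
 [146 146 145 145 142 145 144 145 147 146 146 144 143 143 141 138 130 125 110  76  53  43  34  45  61  84 104 122 142 145 147 145]
 [148 147 146 145 146 144 144 144 144 146 145 147 147 143 141 143 146 144 145 139 130 132 142 141 141 140 142 143 143 145 147 146]]
64 [0.11204316 0.11374103 0.11540894]
plane [-0.00413781 -0.01057331  0.11387833]
t 17.7 pos [ 0.4234 -0.1002  0.1102] F [ 0.1 -0.2 -1.8] w 0.0452
[ -7.1 268.7  -9.9]
```

View pics/s8.png

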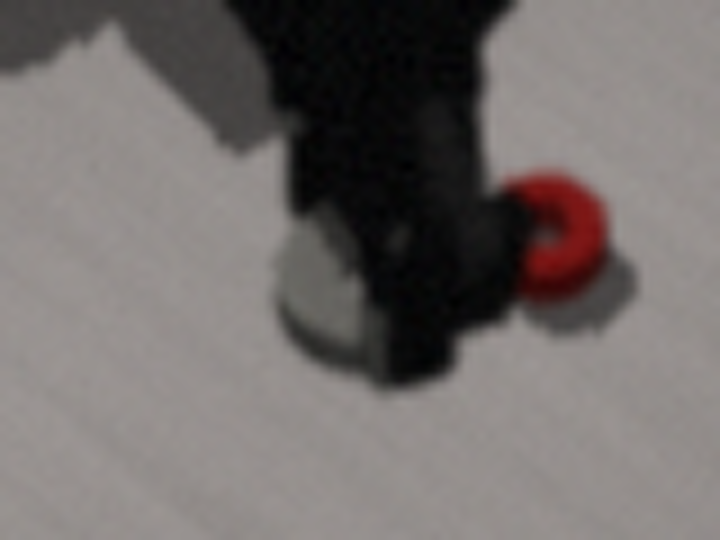

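```bash
python3 - <<'E'
from off import *
c=dict(np.load('side.npz'))
e=np.array([.42357,-.10027,.1105]); R=bot.get_obs()['tool_rot']
ig=np.zeros((400,640),bool); ig[:,320:]=1; ig[:219]=1
import off
for zt in (.1122,.1138,.115):
    x,f=fit(c,e[:2],.024,zt,(214,245,300,325),ig); print(zt,x*1000,f,tool(R,[*x,0])*1000)
E
```

```text
0.1122 [1.93301296 0.69419432] 1.314220570192437 [-1.45484148  1.44978068 -0.00413454]
0.1138 [ 1.3183136  -0.32797241] 1.3762370438338238 [-1.33273657  0.26328597 -0.00322265]
0.115 [ 0.690979   -0.96890259] 1.37369301886554 [-1.03719912 -0.5834705  -0.0020898 ]
```

Call:
play_rows(plan=[-0.9, 20, -5, 0, 0, 0, -1, 40, -5, 0, 0, 0, -1, 45, 0, 0, 0, 0, -1, 45, 0, 0, 0, 0, -1, 45, 0, 0, 0, 0, -1, 40, 0, 0, 0, 0, -1, 23, 0, 0, 0, 0, -1, 10.7, 0, 0, 0, 0, 0, 0, 5, 0, 0, 0, 0, 0, 5, 0, 0, 0, 0, 0, 5, 0, 0, 0, 0, 0, 3, 0, 0, 0, 0, 0, 0, 0, 0, 0])

```text
clock: 19.32
eef_pos: [0.5455, 0.139, 0.1031]
tool_rot: [0.218, 0.976, -0.0, -0.0]
ft_force: [0.6, 0.2, -2.2]
grip_width: 0.0451
```

```bash
python3 st.py .5447 .1397 .098
```

```text
t 19.32 pos [0.5455 0.139  0.1031] F [ 0.6  0.2 -2.2] w 0.0451
[1.  0.3 5.1]
```

Call:
play_rows(plan=[0.8, 0.5, 3, 0, 0, 0, 0, 0, 2, 0, 0, 0, 0, 0, 1, 0, 0, 0, 0, 0, 1, 0, 0, 0])

```text
clock: 19.82
eef_pos: [0.5453, 0.1403, 0.0963]
tool_rot: [0.218, 0.976, 0.0, 0.0]
ft_force: [-0.5, -0.8, -2.8]
grip_width: 0.0452
```

Call:
play_rows(plan=[0, 0, 0.7, 0, 0, 0, 0, 0, 0.7, 0, 0, 0])

```text
clock: 20.08
eef_pos: [0.5453, 0.1402, 0.0949]
tool_rot: [0.218, 0.976, 0.0, 0.0]
ft_force: [-0.4, -0.2, -1.5]
grip_width: 0.0454
```

Call:
play_rows(plan=[0, 0, 0.5, 0, 0, 0, 0, 0, 0.5, 0, 0, 0])

```text
clock: 20.32
eef_pos: [0.5454, 0.1403, 0.0941]
tool_rot: [0.218, 0.976, 0.0, 0.0]
ft_force: [-0.4, 0.1, -0.4]
grip_width: 0.0451
```

Call:
play_rows(plan=[0, 0, 0.5, 0, 0, 0])

```text
clock: 20.45
eef_pos: [0.5454, 0.1403, 0.0938]
tool_rot: [0.218, 0.976, 0.0, 0.0]
ft_force: [-1.0, -0.4, 2.5]
grip_width: 0.0447
```

Contact came at tip height (TCP z = 0.094), so it is off by a hair. I'll lift slightly, shift towards the place where the wide collar went on, and try again.

Call:
play_rows(plan=[0, 0, -1.2, 0, 0, 0, 1.1, -0.8, 0, 0, 0, 0, 0, 0, 0, 0, 0, 0])

```text
clock: 20.82
eef_pos: [0.5436, 0.14, 0.0944]
tool_rot: [0.218, 0.976, -0.0, -0.0]
ft_force: [-0.6, -0.4, -1.5]
grip_width: 0.0449
```

Call:
play_rows(plan=[0, 0, 0.6, 0, 0, 0, 0, 0, 0.6, 0, 0, 0])

```text
clock: 21.08
eef_pos: [0.5439, 0.14, 0.0933]
tool_rot: [0.218, 0.976, -0.0, -0.0]
ft_force: [-0.7, -0.3, -2.1]
grip_width: 0.0449
```

Call:
play_rows(plan=[0, 0, 0.5, 0, 0, 0])

```text
clock: 21.2
eef_pos: [0.5439, 0.14, 0.0928]
tool_rot: [0.218, 0.976, -0.0, -0.0]
ft_force: [-0.3, 0.1, -0.9]
grip_width: 0.0451
```

Call:
play_rows(plan=[0, 0, 0.5, 0, 0, 0])

```text
clock: 21.32
eef_pos: [0.5439, 0.14, 0.0923]
tool_rot: [0.218, 0.976, -0.0, -0.0]
ft_force: [-0.3, -0.4, -1.4]
grip_width: 0.0452
```

Call:
play_rows(plan=[0, 0, 0.7, 0, 0, 0, 0, 0, 0.7, 0, 0, 0])

```text
clock: 21.58
eef_pos: [0.5439, 0.14, 0.091]
tool_rot: [0.218, 0.976, -0.0, -0.0]
ft_force: [0.2, 0.0, -1.7]
grip_width: 0.0453
```

Call:
play_rows(plan=[0, 0, 1, 0, 0, 0, 0, 0, 1, 0, 0, 0, 0, 0, 2, 0, 0, 0])

```text
clock: 21.95
eef_pos: [0.544, 0.14, 0.087]
tool_rot: [0.218, 0.976, 0.0, 0.0]
ft_force: [-0.5, -0.3, -1.5]
grip_width: 0.045
```

Call:
play_rows(plan=[0, 0, 2.5, 0, 0, 0, 0, 0, 2.5, 0, 0, 0, 0, 0, 3, 0, 0, 0, 0, 0, 3, 0, 0, 0])

```text
clock: 22.45
eef_pos: [0.5439, 0.14, 0.0758]
tool_rot: [0.218, 0.976, -0.0, -0.0]
ft_force: [-0.5, -0.0, -1.8]
grip_width: 0.0449
```

Call:
play_rows(plan=[0, 0, 3, 0, 0, 0, 0, 0, 3, 0, 0, 0, 0, 0, 3, 0, 0, 0, 0, 0, 3, 0, 0, 0, 0, 0, 1, 0, 0, 0])

```text
clock: 23.08
eef_pos: [0.5438, 0.14, 0.0628]
tool_rot: [0.218, 0.976, -0.0, -0.0]
ft_force: [0.1, -0.4, -1.2]
grip_width: 0.0448
```

Call:
play_rows(plan=[0, 0, 2, 0, 0, 0, 0, 0, 1.5, 0, 0, 0, 0, 0, 1, 0, 0, 0, 0, 0, 0.7, 0, 0, 0])

```text
clock: 23.58
eef_pos: [0.5439, 0.14, 0.0578]
tool_rot: [0.218, 0.976, 0.0, 0.0]
ft_force: [1.6, 0.3, -1.1]
grip_width: 0.045
```

Call:
play_rows(plan=[0, 0, 0.5, 0, 0, 0])

```text
clock: 23.7
eef_pos: [0.5439, 0.14, 0.0573]
tool_rot: [0.218, 0.976, 0.0, -0.0]
ft_force: [0.1, -0.1, -1.9]
grip_width: 0.0448
```

Call:
play_rows(plan=[0, 0, 0.5, 0, 0, 0])

```text
clock: 23.82
eef_pos: [0.5439, 0.14, 0.0568]
tool_rot: [0.218, 0.976, 0.0, 0.0]
ft_force: [0.3, 0.1, -1.1]
grip_width: 0.0449
```

Call:
play_rows(plan=[0, 0, 0.4, 0, 0, 0])

```text
clock: 23.95
eef_pos: [0.5439, 0.14, 0.0564]
tool_rot: [0.218, 0.976, 0.0, 0.0]
ft_force: [-0.4, -0.1, 1.7]
grip_width: 0.0445
```

Call:
play_rows(plan=[0, 0, 0.4, 0, 0, 0])

```text
clock: 24.08
eef_pos: [0.5439, 0.14, 0.0564]
tool_rot: [0.218, 0.976, 0.0, 0.0]
ft_force: [-1.6, -0.0, 3.2]
grip_width: 0.045
```

Call:
play_rows(plan=[0, 0, -0.3, 0, 0, 0])

```text
clock: 24.2
eef_pos: [0.5439, 0.14, 0.0564]
tool_rot: [0.218, 0.976, 0.0, 0.0]
ft_force: [-0.7, 0.1, -0.9]
grip_width: 0.0448
```

Call:
play_rows(plan=[0, 0, 0, 0, 0, 0, 0, 0, 0, 0, 0, 0, 0, 0, 0, 0, 0, 0], hand=75)

```text
clock: 24.58
eef_pos: [0.544, 0.14, 0.0564]
tool_rot: [0.218, 0.976, 0.0, 0.0]
ft_force: [-0.8, -0.3, 0.3]
grip_width: 0.0641
```

Call:
play_rows(plan=[0, 0, -10, 0, 0, 0, 0, 0, -30, 0, 0, 0, 0, 0, -35, 0, 0, 0, 0, 0, -15, 0, 0, 0])

```text
clock: 25.08
eef_pos: [0.5453, 0.1404, 0.1492]
tool_rot: [0.218, 0.976, 0.001, 0.002]
ft_force: [-0.2, -0.6, 0.0]
grip_width: 0.0636
```

```bash
python3 - <<'E'
from off import *
c=grab('side');W=world(c)
cv2.imwrite('pics/s9.png',np.clip(cv2.resize(c['frame'][115:185,240:320],None,fx=8,fy=8,interpolation=cv2.INTER_CUBIC).astype(int)*2,0,255).astype(np.uint8))
d=np.hypot(W[...,0]-.546,W[...,1]-.139); m=(d<.021)&(W[...,2]>.05)&(W[...,2]<.07)&(d>.011); q=W[m]; print(len(q),np.percentile(q[:,2],[10,50,90]))
A=np.c_[q[:,:2]-q[:,:2].mean(0),np.ones(len(q))]; print(np.linalg.lstsq(A,q[:,2],rcond=None)[0])
E
python3 st.py .571 -.1335 .06
```

```text
99 [0.05703721 0.05982266 0.06249709]
[0.04401217 0.03878824 0.05972184]
t 25.12 pos [0.5458 0.1405 0.1503] F [0.8 0.1 1.4] w 0.0637
[-138.8 -237.7   90. ]
```

View pics/s9.png

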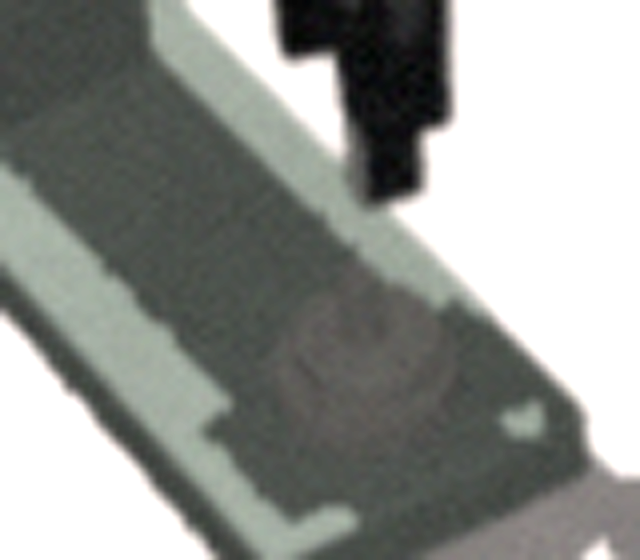

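Middle is flat on wide (top face at 58 mm). Next is the grey narrow collar at side px (374,219), between the two red rings at (340,218) and (388,202).

Call:
play_rows(plan=[-10, -17, 0, 0, 0, 0, -22, -38, 0, 0, 0, 0, -25, -43, 5, 0, 0, 0, -25, -43, 15, 0, 0, 0, -25, -43, 25, 0, 0, 0, -20, -34, 22, 0, 0, 0, -11.5, -19.5, 15, 0, 0, 0, 0, 0, 5, 0, 0, 0, 0, 0, 0, 0, 0, 0, 0, 0, 0, 0, 0, 0])

```text
clock: 26.38
eef_pos: [0.5689, -0.1326, 0.06]
tool_rot: [0.217, 0.976, 0.0, 0.0]
ft_force: [0.0, 0.5, -0.4]
grip_width: 0.0636
```

```bash
python3 - <<'E'
from off import *
c=grab('side')
cv2.imwrite('pics/s10.png',cv2.resize(c['frame'][150:260,310:450],None,fx=5,fy=5,interpolation=cv2.INTER_CUBIC))
E
python3 st.py .571 -.1335 .0127
```

```text
t 26.43 pos [ 0.569  -0.1327  0.0602] F [ 0.  -0.6  0.9] w 0.0639
[-2.1  0.1 47.5]
```

View pics/s10.png

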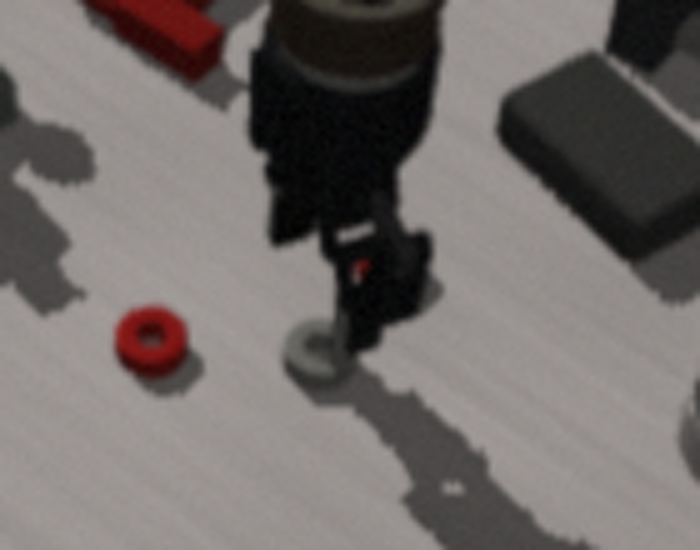

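Call:
play_rows(plan=[-2.1, 0.1, 23, 0, 0, 0, 0, 0, 15, 0, 0, 0, 0, 0, 6, 0, 0, 0, 0, 0, 2, 0, 0, 0, 0, 0, 0, 0, 0, 0])

```text
clock: 27.05
eef_pos: [0.5706, -0.1347, 0.0137]
tool_rot: [0.218, 0.976, 0.0, 0.0]
ft_force: [0.6, 0.7, -0.1]
grip_width: 0.0638
```

Call:
play_rows(plan=[0, 0, 0, 0, 0, 0, 0, 0, 0, 0, 0, 0, 0, 0, 0, 0, 0, 0, 0, 0, 0, 0, 0, 0, 0, 0, 0, 0, 0, 0], hand=25)

```text
clock: 27.68
eef_pos: [0.571, -0.1349, 0.0143]
tool_rot: [0.218, 0.976, -0.0, 0.001]
ft_force: [-0.2, -0.2, 5.4]
grip_width: 0.033
```

Call:
play_rows(plan=[0, 0, -10, 0, 0, 0, 0, 0, -30, 0, 0, 0, 0, 0, -40, 0, 0, 0, 0, 0, -20, 0, 0, 0, 0, 0, 0, 0, 0, 0, 0, 0, 0, 0, 0, 0])

```text
clock: 28.42
eef_pos: [0.5694, -0.1344, 0.1122]
tool_rot: [0.218, 0.976, 0.0, -0.001]
ft_force: [-0.7, -0.1, -2.0]
grip_width: 0.0329
```

```bash
python3 - <<'E'
from off import *
o=bot.get_obs();e=o['eef_pos'];c=grab('side');g=c['frame'].astype(float).mean(-1)
u,v=proj(c,[e[0],e[1],e[2]]).astype(int);print(e,u,v)
np.set_printoptions(linewidth=200)
print(np.round(g[v-12:v+14:1,u-14:u+8]).astype(int))
cv2.imwrite('pics/s11.png',cv2.resize(c['frame'][v-30:v+30,u-40:u+40],None,fx=9,fy=9,interpolation=cv2.INTER_CUBIC))
W=world(c);q=W[v-10:v+12,u-14:u]; gg=g[v-10:v+12,u-14:u]; m=(gg>85)&(q[...,2]>e[2]-.02);q=q[m];print(m.sum(),np.percentile(q[:,2],[10,50,90]))
E
python3 st.py .544 .14 .12
```

```text
[ 0.56940348 -0.13444456  0.11215239] 376 193
[[144 144 144 144 146 142 123  64  20   2   8   9   9   9  11   8  10   7   5   8   9   6]
 [144 144 144 144 144 142 125  58  17   7  11  10   4   4  10   9   9   5   6   7   7  12]
 [146 146 143 145 144 140 115  56  13   9   7   9   7  10  10  12   5   8  10  13  10   9]
 [144 143 144 144 146 138 106  50  15   3   4   7   3  11   8  11   7  10  13  11  18  36]
 [141 144 144 143 142 136 104  44  13   7   4   1   7   9   7   8   5  12  14  33  66  97]
 [141 143 143 145 143 133  96  41  11  10   8  10   4  13  14  11   6  13  27  67 102 101]
 [142 141 143 143 142 130  81  34  11   9  15  19  26  31  25  14  12   9  31  61  81  56]
 [143 144 142 142 141 127  82  30  17  23  35  37  40  43  38  20   9  11  16  27  23  16]
 [143 144 141 143 141 132 102  41  33  40  44  47  45  45  38  21  13   9  10   8   8   7]
 [144 143 144 144 141 141 122  76  71  70  53  48  44  46  37  19  10   7  11  11  10  10]
 [145 143 144 142 143 142 130 104  99  91  69  50  45  43  35  20  11  11   9   9   7   5]
 [144 147 145 144 143 144 133 112 100  96  88  65  43
[... 736 characters left out ...]
  48  37  13   9   9   8  12]
 [143 143 142 144 145 143 147 145 141 131 108  85  62  52  51  48  33  11  12  16  12  18]
 [146 145 143 144 144 142 145 145 144 142 138 125 112 101  83  57  45  36  36  34  29  39]
 [146 146 145 144 143 143 139 142 147 144 143 141 142 135 118  93  93  98  93  58  42  50]
 [148 143 148 142 146 141 144 142 142 144 145 145 145 143 137 131 131 137 124  77  41  43]
 [145 145 146 146 144 143 142 143 141 141 142 143 145 143 142 141 144 143 133 100  42  30]
 [145 144 144 146 144 144 143 141 142 142 140 140 144 144 144 143 145 143 140 121  64  28]]
23 [0.11127204 0.11369512 0.11520065]
t 28.48 pos [ 0.5692 -0.1344  0.1118] F [ 0.4  0.5 -2.1] w 0.0328
[139.4 237.7  -8. ]
```

View pics/s11.png

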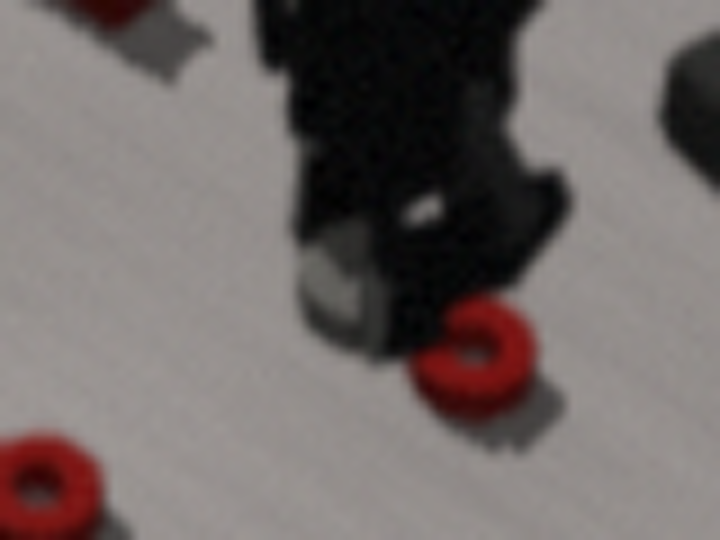

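```bash
python3 - <<'E'
from off import *
c=dict(np.load('side.npz'))
e=np.array([.5693,-.1344,.1120]); R=bot.get_obs()['tool_rot']
ig=np.zeros((400,640),bool); ig[:,374:]=1; ig[:193]=1
for zt in (.112,.1133,.1145):
    x,f=fit(c,e[:2],.018,zt,(186,214,355,380),ig); print(zt,x*1000,f,tool(R,[*x,0])*1000)
E
```

```text
0.112 [1.78720093 0.80509949] 0.8078108985439777 [-1.27583861  1.48811514 -0.00463854]
0.1133 [0.88565063 0.16221619] 0.8098924136850604 [-0.73282757  0.52311455 -0.00246263]
0.1145 [ 0.18945313 -0.27734375] 0.8163454818647766 [-0.28933303 -0.17058103 -0.00074295]
```

Call:
play_rows(plan=[10, 17, -5, 0, 0, 0, 22, 38, -5, 0, 0, 0, 25, 43, -2, 0, 0, 0, 25, 43, 0, 0, 0, 0, 25, 43, 0, 0, 0, 0, 18, 30.7, 0, 0, 0, 0, 10, 17, 0, 0, 0, 0, 4, 6, 0, 0, 0, 0, 0, 0, 5, 0, 0, 0, 0, 0, 5, 0, 0, 0, 0, 0, 5, 0, 0, 0, 0, 0, 3, 0, 0, 0, 0, 0, 0, 0, 0, 0])

```text
clock: 30.1
eef_pos: [0.5453, 0.1391, 0.1069]
tool_rot: [0.218, 0.976, -0.0, -0.0]
ft_force: [-0.6, -0.8, -1.6]
grip_width: 0.0329
```

```bash
python3 st.py .5443 .1398 .1
```

```text
t 30.1 pos [0.5453 0.1391 0.1069] F [-0.6 -0.8 -1.6] w 0.0329
[1.2 0.2 6.9]
```

Call:
play_rows(plan=[1.1, -0.3, 3, 0, 0, 0, 0, 0, 2, 0, 0, 0, 0, 0, 1, 0, 0, 0, 0, 0, 0, 0, 0, 0])

```text
clock: 30.6
eef_pos: [0.5443, 0.1398, 0.1012]
tool_rot: [0.218, 0.976, -0.0, -0.0]
ft_force: [-0.1, 0.0, -1.0]
grip_width: 0.0333
```

```bash
python3 st.py .5443 .1398 .1
```

```text
t 30.6 pos [0.5443 0.1398 0.1012] F [-0.1  0.  -1. ] w 0.0333
[-0.  -0.   1.2]
```

Call:
play_rows(plan=[0, 0, 1, 0, 0, 0, 0, 0, 1, 0, 0, 0, 0, 0, 1, 0, 0, 0])

```text
clock: 30.98
eef_pos: [0.5444, 0.1398, 0.0982]
tool_rot: [0.218, 0.976, -0.0, -0.0]
ft_force: [-0.1, -0.7, -1.4]
grip_width: 0.033
```

Call:
play_rows(plan=[0, 0, 0.7, 0, 0, 0, 0, 0, 0.7, 0, 0, 0])

```text
clock: 31.22
eef_pos: [0.5443, 0.1397, 0.0968]
tool_rot: [0.218, 0.976, -0.0, -0.0]
ft_force: [-0.2, -0.4, -1.3]
grip_width: 0.0325
```

Call:
play_rows(plan=[0, 0, 0.5, 0, 0, 0])

```text
clock: 31.35
eef_pos: [0.5444, 0.1398, 0.0964]
tool_rot: [0.218, 0.976, 0.0, -0.0]
ft_force: [-0.7, 0.4, -1.3]
grip_width: 0.0328
```

Call:
play_rows(plan=[0, 0, 0.5, 0, 0, 0])

```text
clock: 31.48
eef_pos: [0.5444, 0.1398, 0.0959]
tool_rot: [0.218, 0.976, 0.0, 0.0]
ft_force: [-0.3, -0.3, -1.5]
grip_width: 0.0323
```

Call:
play_rows(plan=[0, 0, 0.5, 0, 0, 0])

```text
clock: 31.6
eef_pos: [0.5444, 0.1398, 0.0954]
tool_rot: [0.218, 0.976, 0.0, 0.0]
ft_force: [0.8, -0.2, -0.1]
grip_width: 0.0329
```

Call:
play_rows(plan=[0, 0, 0.3, 0, 0, 0])

```text
clock: 31.72
eef_pos: [0.5444, 0.1398, 0.0951]
tool_rot: [0.218, 0.976, 0.0, 0.0]
ft_force: [0.7, 0.5, -0.6]
grip_width: 0.0322
```

Call:
play_rows(plan=[0, 0, 0.4, 0, 0, 0])

```text
clock: 31.85
eef_pos: [0.5444, 0.1398, 0.0947]
tool_rot: [0.218, 0.976, 0.0, 0.0]
ft_force: [0.3, 0.3, -1.6]
grip_width: 0.0327
```

Call:
play_rows(plan=[0, 0, 0.5, 0, 0, 0])

```text
clock: 31.98
eef_pos: [0.5444, 0.1398, 0.0942]
tool_rot: [0.218, 0.976, 0.0, 0.0]
ft_force: [-0.2, 0.3, -0.6]
grip_width: 0.0325
```

Call:
play_rows(plan=[0, 0, 0.5, 0, 0, 0])

```text
clock: 32.1
eef_pos: [0.5443, 0.1398, 0.0937]
tool_rot: [0.218, 0.976, -0.0, -0.0]
ft_force: [0.8, -0.3, 0.2]
grip_width: 0.0327
```

Call:
play_rows(plan=[0, 0, 0.7, 0, 0, 0, 0, 0, 1, 0, 0, 0])

```text
clock: 32.35
eef_pos: [0.5444, 0.1398, 0.0919]
tool_rot: [0.218, 0.976, 0.0, 0.0]
ft_force: [-0.8, 0.2, -0.5]
grip_width: 0.0326
```

Call:
play_rows(plan=[0, 0, 1.5, 0, 0, 0, 0, 0, 2, 0, 0, 0, 0, 0, 2, 0, 0, 0])

```text
clock: 32.72
eef_pos: [0.5443, 0.1397, 0.0863]
tool_rot: [0.218, 0.976, -0.0, -0.0]
ft_force: [0.8, 0.2, -1.2]
grip_width: 0.0324
```

Call:
play_rows(plan=[0, 0, 2.5, 0, 0, 0, 0, 0, 2.5, 0, 0, 0, 0, 0, 2.5, 0, 0, 0, 0, 0, 2, 0, 0, 0])

```text
clock: 33.22
eef_pos: [0.5443, 0.1398, 0.0768]
tool_rot: [0.218, 0.976, -0.0, -0.0]
ft_force: [-0.6, 0.7, -0.7]
grip_width: 0.0326
```

Call:
play_rows(plan=[0, 0, 1.2, 0, 0, 0, 0, 0, 1, 0, 0, 0, 0, 0, 0.7, 0, 0, 0])

```text
clock: 33.6
eef_pos: [0.5444, 0.1398, 0.0741]
tool_rot: [0.218, 0.976, 0.0, 0.0]
ft_force: [-0.7, -0.1, -0.9]
grip_width: 0.0325
```

Call:
play_rows(plan=[0, 0, 0.5, 0, 0, 0])

```text
clock: 33.72
eef_pos: [0.5444, 0.1398, 0.0736]
tool_rot: [0.218, 0.976, 0.0, 0.0]
ft_force: [-0.1, 0.5, -0.8]
grip_width: 0.0326
```

Call:
play_rows(plan=[0, 0, 0.5, 0, 0, 0])

```text
clock: 33.85
eef_pos: [0.5444, 0.1398, 0.0731]
tool_rot: [0.218, 0.976, 0.0, 0.0]
ft_force: [-0.2, 0.5, -1.8]
grip_width: 0.0328
```

Call:
play_rows(plan=[0, 0, 0.4, 0, 0, 0])

```text
clock: 33.98
eef_pos: [0.5444, 0.1398, 0.0727]
tool_rot: [0.218, 0.976, 0.0, 0.0]
ft_force: [0.3, -0.2, -0.6]
grip_width: 0.0329
```

Call:
play_rows(plan=[0, 0, 0.4, 0, 0, 0])

```text
clock: 34.1
eef_pos: [0.5444, 0.1398, 0.0723]
tool_rot: [0.218, 0.976, -0.0, 0.0]
ft_force: [-0.9, 0.4, -0.3]
grip_width: 0.0326
```

Call:
play_rows(plan=[0, 0, 0.3, 0, 0, 0])

```text
clock: 34.22
eef_pos: [0.5444, 0.1398, 0.0723]
tool_rot: [0.218, 0.976, 0.0, 0.0]
ft_force: [-2.0, 0.3, 1.8]
grip_width: 0.0328
```

Call:
play_rows(plan=[0, 0, 0.3, 0, 0, 0])

```text
clock: 34.35
eef_pos: [0.5444, 0.1398, 0.0722]
tool_rot: [0.218, 0.976, 0.0, 0.0]
ft_force: [-1.5, -0.7, 4.5]
grip_width: 0.0326
```

Landed at exactly 0.0723 as expected. Easing off, releasing and backing up.

Call:
play_rows(plan=[0, 0, -0.4, 0, 0, 0])

```text
clock: 34.48
eef_pos: [0.5444, 0.1398, 0.0723]
tool_rot: [0.218, 0.976, 0.0, 0.0]
ft_force: [-1.0, 0.6, 1.1]
grip_width: 0.0322
```

Call:
play_rows(plan=[0, 0, 0, 0, 0, 0, 0, 0, 0, 0, 0, 0, 0, 0, 0, 0, 0, 0], hand=70)

```text
clock: 34.85
eef_pos: [0.5444, 0.1398, 0.072]
tool_rot: [0.218, 0.976, -0.0, -0.0]
ft_force: [0.2, 0.0, -1.9]
grip_width: 0.0598
```

Call:
play_rows(plan=[0, 0, -10, 0, 0, 0, 0, 0, -30, 0, 0, 0, 0, 0, -35, 0, 0, 0, 0, -20, -15, 0, 0, 0, 0, -50, 0, 0, 0, 0, 0, -50, 0, 0, 0, 0, 0, -50, 0, 0, 0, 0, 0, 0, 0, 0, 0, 0, 0, 0, 0, 0, 0, 0, 0, 0, 0, 0, 0, 0])

```text
clock: 36.1
eef_pos: [0.4724, -0.0135, 0.1621]
tool_rot: [0.217, 0.976, 0.0, 0.0]
ft_force: [0.4, -0.4, 0.1]
grip_width: 0.0597
```

```bash
python3 - <<'E'
from off import *
for n,b,cx,cy in(('side',.0017,.546,.139),('top',-.0018,.543,.1412)):
    c=grab(n);W=world(c)
    cv2.imwrite(f'pics/{n}f.png',c['frame'])
    a,bb=((115,185),(240,320)) if n=='side' else ((155,215),(240,310))
    cv2.imwrite(f'pics/{n}fc.png',np.clip(cv2.resize(c['frame'][a[0]:a[1],bb[0]:bb[1]],None,fx=8,fy=8,interpolation=cv2.INTER_CUBIC).astype(int)*2,0,255).astype(np.uint8))
    d=np.hypot(W[...,0]-cx,W[...,1]-cy)
    for lo,hi,z in((.009,.015,.072),(.02,.022,.058),(.026,.028,.044)):
        q=W[(d>lo)&(d<hi)&(W[...,1]<.3)]; print(n,z,len(q),np.percentile(q[:,2]-b,[10,50,90]).round(4))
E
python3 st.py
```

```text
side 0.072 53 [0.0589 0.0721 0.0742]
side 0.058 45 [0.0448 0.0562 0.0608]
side 0.044 64 [0.0299 0.0409 0.0456]
top 0.072 48 [0.0685 0.0722 0.0751]
top 0.058 29 [0.0567 0.0589 0.0612]
top 0.044 36 [0.043  0.0448 0.0467]
t 36.2 pos [ 0.4724 -0.0133  0.162 ] F [ 0.5  0.6 -0.2] w 0.0599
```

View pics/sidefc.png

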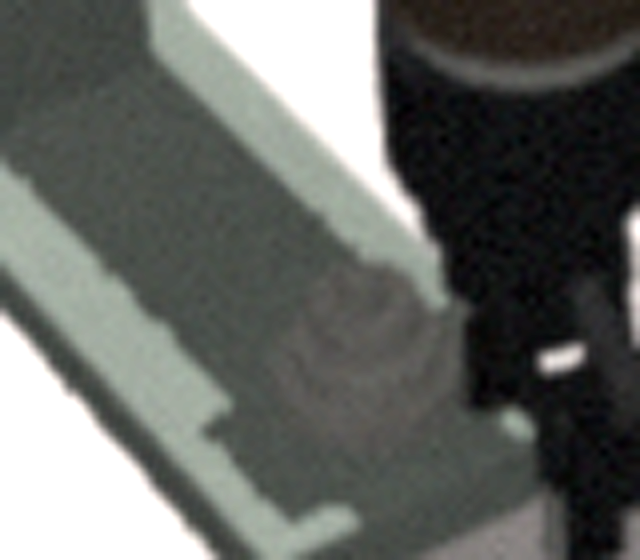

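View pics/topf.png

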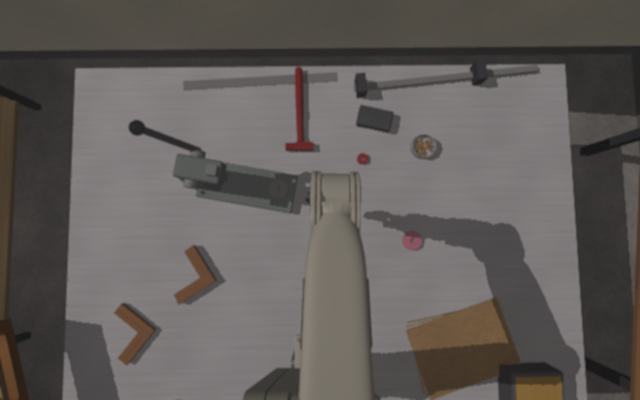

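The stack shows at top px (280,189), with faces at 44.8, 58.9 and 72.2 mm against 44, 58 and 72 expected. The bystanders and look-alikes that show in the picture look undisturbed. Handing in.

```bash
python3 -c "
from workcell import bot
print(bot.job_done())"
```

```text
the job is handed in; nothing more can be done
None
```

All three grey collars are on the spindle in the order asked, wide, then middle, then narrow on top. Each is released, and the arm is clear. I handed the job in at about 36 s.

- **Seating:** each collar met resistance at the height worked out beforehand (tool height 40.0, 56.4 and 72.3 mm). The last top-camera depth check put the three top faces at 44.8, 58.9 and 72.2 mm, against 44, 58 and 72 mm expected. The side camera agreed on the top face; its medians for the lower rings were 2–3 mm low, because those thin bands also picked up the surface below.
- **Forces:** the highest reading during placing was 8.5 N, which I take as about 12 N on the press. The middle collar touched the spindle tip once at about 5 N, so I shifted it slightly and it went on.
- **On the bench:** while gripping each collar, the fingertips touched the bench lightly (5–8 N).
- **Bystanders:** none of my moves touched them. In the last top picture the hammer, tin, sanding block, oak corner, pink ring and one red ring look undisturbed. The arm hid the second red ring there, so I did not see it at the end.

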